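# Pack up the checkpoint's radio case

## Task

Pack up the checkpoint's radio case: switch its built-in radio off by turning the inner (volume) knob fully anticlockwise to its stop, without disturbing the channel ring around it, and press the yellow handset and the grey hand microphone fully home, face up, each into its own shaped cutout. Let go of everything and leave the other things on the table where they are.

Things in the scene. Friction and masses are not known exactly. Their poses are not given: they have to be found in the camera images.
- case: (All sizes in mm.) Orange hard case, heavy and fixed, 226 (x) x 328 (y), 62 tall; its lid lies open behind it (x +118 to +344, 40 tall). Origin on the table, 6 to the -y side of its middle. Inside: a rigid dark insert, top at z = 60, with two yellow-floored cutouts 24 deep lying along x, and on the +y side a radio panel (top z = 62) with two concentric knobs at x = -35, y = +106.
- handset: Yellow two-way radio handset lying face up (dark display, keys, speaker slots on top): body 112 (x) x 56 (y) x 42 (z), 0.28 kg (sizes in mm); a black stub aerial 16 thick sticks out 56 beyond its +x end at y = +16, axis at z = 20. Origin: centre of the body's underside. Seated it stands 18 proud of the insert: to press it in while held, grip only its upper 16.
- mic: Grey hand microphone lying face up (red bar on the stem, black slots on the head), 40 thick (z), 0.22 kg (sizes in mm): stem 40 wide (y) from x = -50 to +24, head 62 wide from x = +24 to +66. Origin: on the underside, below the best place to grip the stem. Seated it stands 16 proud of the insert: to press it in while held, grip only its upper 14.
- handset_slot (a point): Where the handset's origin must come, on its cutout's floor (24 mm below the insert's top), axes as the case's: aerial to the case's +x. The cutout has the handset's outline with 2 mm play all round (4 at the aerial), mouth bevelled 3 mm. Sprung blue pads in the side walls at x = 0 grip it: its weight takes it in about 7 mm, then it needs a press of 8 to 18 N, level, over this point, to the floor.
- mic_slot (a point): Point on the floor of the hand microphone's cutout where its origin must come, axes as the case's: the head points to +x of the case. Same depth, play, bevel, sprung pads (at x = 0) and pressing force as the handset's cutout.
- volume_top (a point): Centre of the top of the inner volume knob: aluminium, smooth and round, 26 mm across, 28 mm tall, upright, with a red line on top. It stands on the channel ring, whose top is 28 mm below this point; 5 mm or so of air between fingertips and ring keeps the ring still.
- volume_knob (a joint): Angle of the volume knob, rad: 0 = off, at its stop, red line pointing to the red dot on the panel (towards the case's -x side); grows clockwise seen from above (white dots), up to 4.5. Stays where left, light friction (0.03 N m).
- channel_mark (a point): Yellow mark on top of the outer channel ring (dark, 48 mm across, 12 mm tall, coaxial with the volume knob, turns on its own if touched); the mark is 22 mm from the axis. It must stay where it is.
- phone: Black phone, 150 x 72 x 10 mm, lying flat. Bystander; origin at the centre of its underside.
- ink_pad: Blue stamp ink pad, 60 x 85 x 18 mm. Bystander; origin at the centre of its underside.
- can_green: Green drinks can, 66 across, 122 mm tall. Bystander; origin at the centre of its underside.
- can_silver: Plain silver drinks can, 66 across, 122 mm tall. Bystander; origin at the centre of its underside.
- spray_can: Red spray can, 64 across, 200 mm tall. Bystander; origin at the centre of its underside.
- carton: Grey and blue drink carton, 70 x 70 x 205 mm. Bystander; origin at the centre of its underside.
Things that resemble listed ones, but are neither listed nor needed, are in the scene too. Of the things that look like the mic, take the one that is farthest from the robot's base at the start.

How it is judged:
By the outcome, as a careful person would: the job done as asked, in the order asked, and still so for the second after the job is handed in, with the robot touching nothing.
It also fails if it takes over 72 s, if anything falls off the work surface, if the arm or the gripper's body presses on something with over 40 N, if the wrist force passes 120 N, or if a joint passes its speed limit or range.

## Robot

A 7-joint arm with a two-finger parallel gripper is mounted at the origin on the work surface. World frame = base frame: x ahead of the robot, y to its left, z up, the work surface at z = 0. Lengths are in mm, angles in rad, forces in N, time in s.
With the tool pointing down it reaches from about 400 to 875 mm from the base axis. Payload 4.4 kg.
Tool frame: the origin (TCP) lies midway between the tips of the shut fingers; the grasp point (between the pads) lies 19 mm behind it (ctrl.pinch_z is the distance from the TCP to the grasp point, in mm); z points along the fingers, y is the line along which they close (so a half turn about z gives the same grasp; the last joint's range is limited). The gripper opens to 85 mm and grips with 20 to 120 N. Pads are 22 mm wide; open, the fingers measure 114 mm over their backs; the gripper's body (76 mm by 85 mm) begins 54 mm behind the grasp point. The pads swing forward as they close: fully open they stand 13 mm farther back than shut.
Start: joints at [1.247, 0.628, 0.038, 1.517, -0.027, 0.996, -0.02], TCP at [165.747, -628.527, 231.313] pointing down, gripper open.
Joint ranges: [-3.06, 3.06], [-0.37, 2.12], [-1.25, 1.32], [0.18, 2.47], [-1.1, 4.24], [0.23, 1.98], [-2.94, 2.94]. Speed limits (rad/s): [2.57, 2.57, 3.14, 3.14, 3.14, 3.14, 3.14].

## Interface

Orientations are given as [roll, pitch, yaw] about the fixed x, y, z axes, in that order (R = Rz(yaw) Ry(pitch) Rx(roll)).
In Python, from cell import read_state, cams, order, ctrl gives the robot as it stands.
- The arm moves only by the tool move_arm, never from a script. Its argument "targets" is text: rows parted by semicolons, each of 7 numbers parted by spaces: the gripper's target within -1 to 1 (fully open at 1, half-way at 0, shut at -1), then the shift along the tool's x, y, z in cm, then the turn, a rotation vector about the tool's x, y, z in degrees. A call has 1 to 5 rows; each row shifts and turns the commanded pose from where the row before left it, along the tool's axes as they then stand; what a row does not reach is not made up. A row lasts 1/12 s, in which the tool goes at most 41.7 mm and 7.16 degrees, less where a joint would pass 70% of its speed; a pose out of reach is approached as far as the arm can. A call with a gripper value outside its range is refused whole. The fingers move at their own pace and stop on an object; the grip force is fixed at half the most. Time passes only in rows, so rows that do not move let the fingers close. It gives the time, the measured TCP pose, the force, the opening and the grip force at its end, in the units of the state.
- read_state(): the state, without advancing time (a new reading comes with each control period).
- cams.get_image(name): name is "scene" or "top" or "wrist"; returns a dict with "color" (480x640x3 uint8, red, green, blue), "fovy" (degrees; the focal length in pixels is half the picture's height over the tangent of half this angle, whatever the lens; pixels are square), "cx", "cy" (the principal point, pixels), "rvec" (rotation vector, rad) and "tvec" (3), from world to camera coordinates, as OpenCV has them. Camera axes: x right, y down, z forward; pixel columns grow to the right and rows downward; lengths in mm; the calibration is good to about 2 mm. The wrist camera is an equidistant fisheye: a pixel r from the principal point sees the ray r / f radians off the axis. A picture is of the moment at which its call begins. There is no depth.
- order.finish_job(): hands the job in; it is judged then, once.
The state is a dict: "clock": time; "qpos": joint angles; "qd": joint speeds; "tau": joint torques, N m; "eef_pos": TCP position; "tool_rot": TCP orientation; "force": force on the tool from outside, world axes, zero at the start; "torque": the same for the moment, N m; "width": finger opening in mm; "gripper_force": force on a finger pad.
Only numpy, scipy, OpenCV 4.12 (cv2) and the standard library are available. Lean on these libraries where they do the work, as an engineer would, in place of code of your own. Each camera call takes 0.05 s, during which the arm holds its last target. There are 200 camera calls.

## Working session

There is one attempt and no reset: what is moved stays moved. The work goes in short steps, Python scripts to look and compute and a tool call to move; the robot and the scene stay as the last step left them, time stands still between calls to the robot, and variables do not carry over. Pictures are saved under pics/ and viewed, at most 10 in all, crops included, and the job is handed in when it is done.

Besides the shell and the picture viewer there is one more tool, called after ">>>" by a JSON object that holds its "api" and its "payload", one argument or row to a line. move_arm: Moves the arm, as the interface text tells. Its arguments: {"type":"object","properties":{"targets":{"type":"string"}},"required":["targets"]}

```bash
ls; mkdir -p pics; python3 - <<'E'
from cell import read_state,cams
import cv2,numpy as np
print(read_state())
ims=[]
for n in("scene","top"):
    d=cams.get_image(n); np.savez(n+".npz",**d); cv2.imwrite(f"pics/{n}0.png",d["color"][:,:,::-1])
    print(n,{k:v for k,v in d.items() if k!="color"})
E
```

```text
pics
{'clock': 0.0, 'qpos': array([ 1.2472186 ,  0.62937016,  0.03844647,  1.51837968, -0.02700925,
        0.99627255, -0.01998389]), 'qd': array([ 0.00209929,  0.00011067,  0.00044623,  0.0009256 ,  0.00240245,
       -0.00156286,  0.00022809]), 'tau': array([ 7.15301630e-04, -5.63387632e+01,  1.22618917e+00, -1.93440574e+01,
        1.08322260e-02,  1.06056780e-02,  2.93558185e-05]), 'eef_pos': array([ 165.57431775, -627.91122609,  230.36984937]), 'tool_rot': array([-3.13968116e+00,  2.14913090e-05,  2.57784902e-01]), 'force': array([0.1083191 , 0.62550347, 0.22800796]), 'torque': array([-0.00760418,  0.02135312,  0.03439856]), 'gripper_force': 0.0, 'width': 85.43222052925668}
scene {'fovy': 52.335984618124925, 'cx': 317.6094894335243, 'cy': 238.5202201524386, 'rvec': array([ 1.25064151,  2.41497087, -0.84532438]), 'tvec': array([ 292.3201554 , -279.80420279, 1777.69627759])}
top {'fovy': 52.22678433625811, 'cx': 325.45495322387285, 'cy': 246.99753721716675, 'rvec': array([ 2.1153207 , -2.15146988,  0.17397605]), 'tvec': array([  20.90789417,  482.50642576, 1405.69832136])}
```

View pics/top0.png

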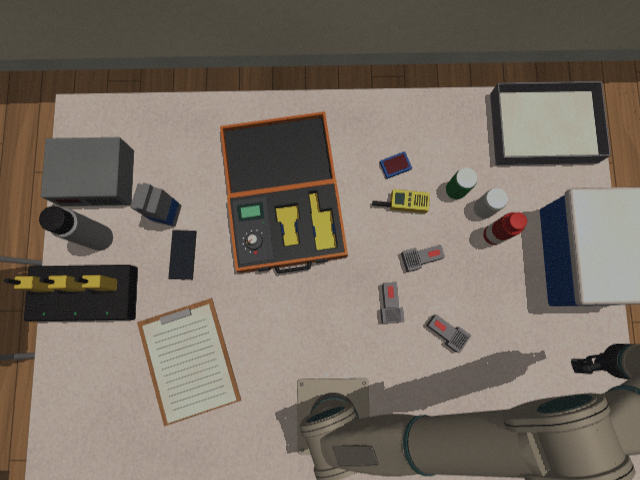

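View pics/scene0.png

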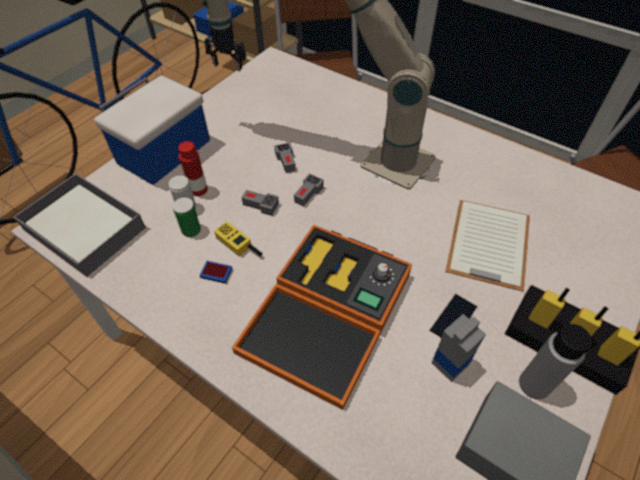

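Top view: case at about (285,190), knobs at (252,240), handset at (410,201). The mic look-alikes are at (422,257), (390,302) and (448,333). The yellow handsets in the charger on the left, around (60,282), are decoys. Base at about (333,425), so the farthest mic is (422,257); I'll check that in numbers.

```bash
cat > h.py <<'E'
import cv2,numpy as np
from scipy.spatial.transform import Rotation as Ro
def focal(d): return 240/np.tan(np.radians(float(d["fovy"]))/2)
def ray(d,uv,fish=False):
    R=cv2.Rodrigues(np.array(d["rvec"]))[0]; p=(np.array(uv,float)-[float(d["cx"]),float(d["cy"])])/focal(d)
    if fish:
        r=np.hypot(*p)+1e-12; v=np.array([*(p/r*np.sin(r)),np.cos(r)])
    else: v=np.array([*p,1.])
    return -R.T@np.array(d["tvec"]), R.T@v
def cast(d,uv,z,fish=False):
    c,v=ray(d,uv,fish); return c+v*(z-c[2])/v[2]
def proj(d,P,fish=False):
    R=cv2.Rodrigues(np.array(d["rvec"]))[0]; q=R@np.array(P,float)+np.array(d["tvec"])
    if fish:
        t=np.hypot(q[0],q[1]); a=np.arctan2(t,q[2]); p=q[:2]/t*a
    else: p=q[:2]/q[2]
    return p*focal(d)+[float(d["cx"]),float(d["cy"])]
def tri(d1,u1,d2,u2):
    a,v=ray(d1,u1); b,w=ray(d2,u2); s=np.linalg.lstsq(np.c_[v,-w],b-a,rcond=None)[0]
    return (a+v*s[0]+b+w*s[1])/2, np.linalg.norm(a+v*s[0]-b-w*s[1])
def hsv(d): return cv2.cvtColor(d["color"],cv2.COLOR_RGB2HSV)
def blobs(m,amin):
    n,l,s,c=cv2.connectedComponentsWithStats(m.astype(np.uint8)); return [(c[i],s[i][4],l==i) for i in range(1,n) if s[i][4]>=amin]
def rect(m): return cv2.minAreaRect(cv2.findNonZero(m.astype(np.uint8)))
def go(xyz,yaw=None):
    """TCP -> xyz (mm), pointing down, yaw rad: shift in tool axes (cm) after the turn, and the turn (deg about tool z)"""
    from cell import read_state
    s=read_state(); R=Ro.from_euler('xyz',s["tool_rot"]); y=s["tool_rot"][2] if yaw is None else yaw
    T=Ro.from_euler('xyz',[np.pi,0,y])
    print("at",s["eef_pos"].round(1),"rot",s["tool_rot"].round(4),"t",round(s["clock"],2)); print(" shift now-axes cm",(R.inv().apply(np.array(xyz)-s["eef_pos"])/10).round(2)," new-axes cm",(T.inv().apply(np.array(xyz)-s["eef_pos"])/10).round(2)," rotvec deg",np.degrees((R.inv()*T).as_rotvec()).round(2))
E
python3 - <<'E'
from h import *
t=np.load("top.npz");t={k:t[k] for k in t};s=np.load("scene.npz");s={k:s[k] for k in s}
H=hsv(t);h,S,V=[H[...,i].astype(int) for i in range(3)]
def cw(px,z): return [cast(t,p,z).round(0)[:2].tolist() for p in px]
org=(h<13)&(S>150)&(V>120)
for c,a,m in blobs(org,60): 
    print("orange",c.round(1),a); 
    r=rect(m); print(r); 
    print(cw(cv2.boxPoints(r),62),cw(cv2.boxPoints(r),0)) if a>300 else 0
yel=(h>22)&(h<34)&(S>130)&(V>90)
for c,a,m in blobs(yel,60): print("yel",c.round(1),a,rect(m),cast(t,c,40).round(0),cast(t,c,36).round(0))
red=((h<6)|(h>174))&(S>120)&(V>120)
for c,a,m in blobs(red,12): print("red",c.round(1),a,rect(m),cast(t,c,40).round(0), np.hypot(*cast(t,c,40)[:2]).round())
a=cv2.resize(t["color"][180:350,370:480],None,fx=4,fy=4,interpolation=cv2.INTER_CUBIC)[:600]
b=cv2.resize(t["color"][175:275,220:310],None,fx=4,fy=4,interpolation=cv2.INTER_CUBIC)
im=np.zeros((600,800,3),np.uint8);im[:,:440]=a[:600];im[:400,440:800]=b;cv2.imwrite("pics/crop.png",im[...,::-1])
E
```

```text
orange [280.2 194.2] 1615
((281.03997802734375, 190.78001403808594), (144.9569091796875, 112.42999267578125), 81.8698959350586)
[[854.0, 341.0], [899.0, 3.0], [456.0, -49.0], [415.0, 273.0]] [[881.0, 356.0], [928.0, 2.0], [465.0, -52.0], [422.0, 285.0]]
orange [518.1 220.4] 223
((518.0, 220.5), (15.0, 16.0), 90.0)
yel [411.3 200. ] 423 ((410.0314636230469, 199.66969299316406), (37.544403076171875, 17.539682388305664), 5.440331935882568) [ 621. -247.   40.] [ 622. -248.   36.]
yel [321.2 225.7] 787 ((321.760009765625, 220.31997680664062), (56.56854248046875, 19.79899024963379), 81.8698959350586) [547.  24.  40.] [548.  24.  36.]
yel [287.9 223.6] 586 ((287.9154052734375, 225.82308959960938), (38.32673263549805, 20.46573257446289), 82.87498474121094) [555. 124.  40.] [556. 124.  36.]
yel [ 91.2 281.1] 166 ((90.2620849609375, 281.14483642578125), (11.460277557373047, 19.43264389038086), 85.2363510131836) [394. 700.  40.] [394. 702.  36.]
yel [ 23.5 281.8] 166 ((23.5, 282.0), (12.0, 17.0), 90.0) [395. 898.  40.] [395. 901.  36.]
yel [ 57.2 281.3] 169 ((56.0, 281.5), (11.0, 18.0), 90.0) [395. 799.  40.] [395. 802.  36.]
red [518.1 220.4] 223 ((518.0, 220.5), (15.0, 16.0), 90.0) [ 553. -562.   40.] 788.0
red [517.1 232. ] 17 ((516.75, 232.25003051757812), (1.5811388492584229, 9.486830711364746), 71.56504821777344) [ 518. -556.   40.] 760.0
red [433.6 252.9] 56 ((433.74530029296875, 252.85848999023438), (4.807619094848633, 11.126204490661621), 74.05460357666016) [ 460. -305.   40.] 552.0
red [390.3 291.7] 59 ((390.5, 291.5), (11.0, 5.0), 90.0) [ 348. -174.   40.] 389.0
red [439.7 325.3] 65 ((439.65380859375, 325.26922607421875), (11.926054000854492, 5.269651889801025), 33.690067291259766) [ 249. -312.   40.] 399.0
```

View pics/crop.png

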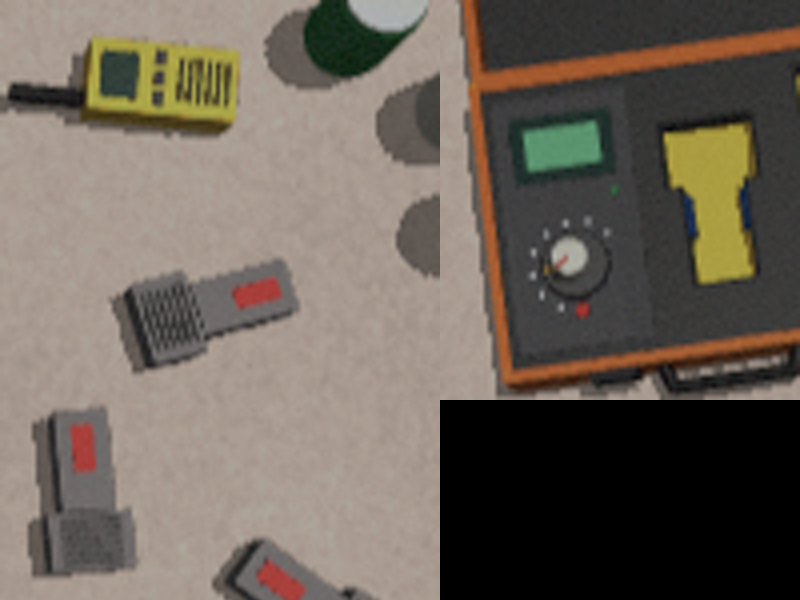

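The crop shows three mics, each with a red bar and black slots. The one with its head at crop (165,315), bar at px (434,253), is 552 mm from the base against 389 and 399 for the others, so it's the right one. The handset is at px (410,200) with its aerial pointing left. The knob's red line points down-left, roughly 1 rad clockwise of the red dot. Moving now.

>>> {"api": "move_arm", "payload": {
  "targets": "1 2.63 -2.84 -0.9 0 0 0;1 2.63 -2.84 -0.9 0 0 0;1 2.63 -2.84 -0.9 0 0 0;1 2.63 -2.84 -0.9 0 0 0;1 2.63 -2.84 -0.9 0 0 0"
}}

```text
clock: 0.52
eef_pos: [257.1, -455.7, 276.3]
tool_rot: [-3.141, 0.0, 0.258]
force: [0.9, -0.5, 1.1]
width: 85.5
gripper_force: 0.0
```

>>> {"api": "move_arm", "payload": {
  "targets": "1 2.63 -2.84 -0.9 0 0 0;1 2.63 -2.84 -0.9 0 0 0;1 2.63 -2.84 -0.9 0 0 0;1 2.63 -2.84 -0.9 0 0 0;1 2.63 -2.84 -0.9 0 0 0"
}}

```text
clock: 0.93
eef_pos: [347.9, -284.9, 321.6]
tool_rot: [-3.141, 0.0, 0.258]
force: [1.1, -0.9, -0.2]
width: 85.8
gripper_force: 0.0
```

```bash
python3 - <<'E'
from cell import read_state,cams
import cv2,numpy as np
s=read_state();print(s["qpos"].round(2),s["eef_pos"],s["tool_rot"],s["force"].round(1))
d=cams.get_image("wrist"); np.savez("w1.npz",**d); cv2.imwrite("pics/w1.png",d["color"][:,:,::-1]);print({k:v for k,v in d.items() if k!="color"})
E
```

```text
[ 0.65  0.23 -0.04  1.92  0.01  0.99 -0.7 ] [ 347.9325162  -284.92032877  321.62417181] [-3.14141246e+00  2.15657824e-04  2.57636636e-01] [ 1.1 -0.9 -0.2]
{'fovy': 65.70646984690485, 'cx': 320.82310563262877, 'cy': 240.44885302554837, 'rvec': array([-2.30844654,  1.77832687,  0.24643523]), 'tvec': array([-364.91339689,  195.49160403,  536.2510551 ])}
```

View pics/w1.png

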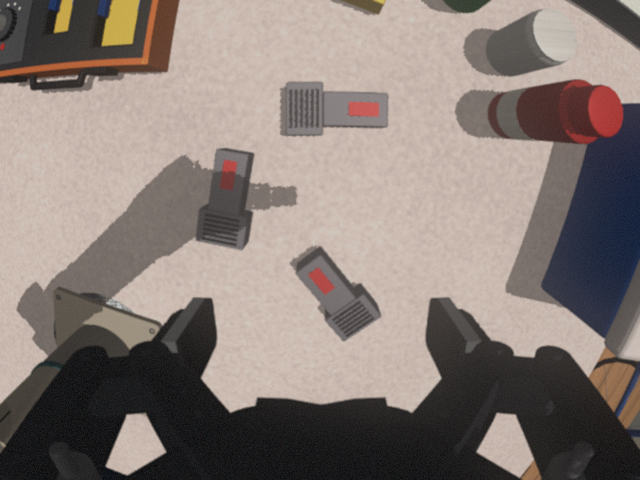

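Wrist view: the wanted mic is at (335,108), head left. The two others are at (227,197) and (338,293), and the fingers fill the bottom. Continuing to the case.

>>> {"api": "move_arm", "payload": {
  "targets": "1 1.85 -3.65 0 0 0 0;1 1.85 -3.65 0 0 0 0;1 1.85 -3.65 0 0 0 0;1 1.85 -3.65 0 0 0 0;1 1.85 -3.65 0 0 0 0"
}}

```text
clock: 1.4
eef_pos: [390.3, -85.1, 321.3]
tool_rot: [3.141, 0.0, 0.257]
force: [0.5, 0.5, 0.6]
width: 85.4
gripper_force: 0.0
```

>>> {"api": "move_arm", "payload": {
  "targets": "1 1.85 -3.65 0 0 0 0;1 1.85 -3.65 0 0 0 0;1 1.85 -3.65 0 0 0 0;1 1.85 -3.65 0 0 0 0;1 1.85 -3.65 0 0 0 0"
}}

```text
clock: 1.82
eef_pos: [433.4, 114.9, 321.2]
tool_rot: [3.141, 0.0, 0.258]
force: [0.5, 0.1, 0.1]
width: 85.6
gripper_force: 0.0
```

```bash
python3 - <<'E'
from cell import read_state,cams
from h import *
s=read_state();print(s["qpos"].round(2),s["eef_pos"],s["tool_rot"],s["clock"])
d=cams.get_image("wrist"); np.savez("w2.npz",**d); cv2.imwrite("pics/w2.png",d["color"][:,:,::-1])
H=hsv(d);h,S,V=[H[...,i].astype(int) for i in range(3)]
c,_=ray(d,(0,0),True);print("cam",c.round())
yel=(h>22)&(h<34)&(S>130)&(V>90)
for c,a,m in blobs(yel,15):
    ct=cv2.findContours(m.astype(np.uint8),0,1)[0][0][:,0]
    P=np.array([cast(d,p,36,True)[:2] for p in ct],np.float32); print("yel",c.round(),a,cv2.minAreaRect(P))
red=((h<6)|(h>174))&(S>120)&(V>100)
for c,a,m in blobs(red,6): print("red",c.round(1),a,cast(d,c,62,True).round(1),cast(d,c,102,True).round(1),rect(m))
E
```

```text
[-0.06  0.24 -0.33  1.91  0.09  1.   -1.74] [433.37188793 114.87947525 321.23830154] [3.14136563e+00 8.89177992e-05 2.57572954e-01] 1.8167
cam [501. 132. 463.]
yel [424. 119.] 2350 ((565.4346923828125, 21.542280197143555), (176.56253051757812, 51.71247100830078), 7.507667064666748)
yel [341.  94.] 4147 ((550.2758178710938, 121.91319274902344), (120.47148132324219, 64.56037139892578), 7.170665264129639)
yel [601. 140.] 960 ((625.776611328125, -246.71334838867188), (108.73330688476562, 52.85885238647461), 83.14522552490234)
yel [416. 137.] 19 ((534.4940795898438, 27.18042755126953), (11.003581047058105, 5.979032039642334), 43.61555099487305)
yel [423. 147.] 51 ((523.4044799804688, 12.779681205749512), (20.736217498779297, 13.041613578796387), 87.17940521240234)
red [226.3 120.4] 15 [496.6 236.6  62. ] [497.  226.2 102. ] ((226.0, 120.5), (1.3643819093704224, 9.426639556884766), 60.2551155090332)
red [237.5 148.8] 68 [468.9 216.9  62. ] [472.2 208.4 102. ] ((237.50001525878906, 148.5), (8.485280990600586, 8.485280990600586), 45.0)
red [596.8 260.3] 139 [ 463.3 -281.1   62. ] [ 467.1 -239.8  102. ] ((597.0, 260.5), (9.0, 16.0), 90.0)
red [504.7 312.8] 198 [ 358.1 -156.7   62. ] [ 372.4 -127.8  102. ] ((504.76544189453125, 312.9097595214844), (8.68729305267334, 23.69261932373047), 21.037511825561523)
```

View pics/w2.png

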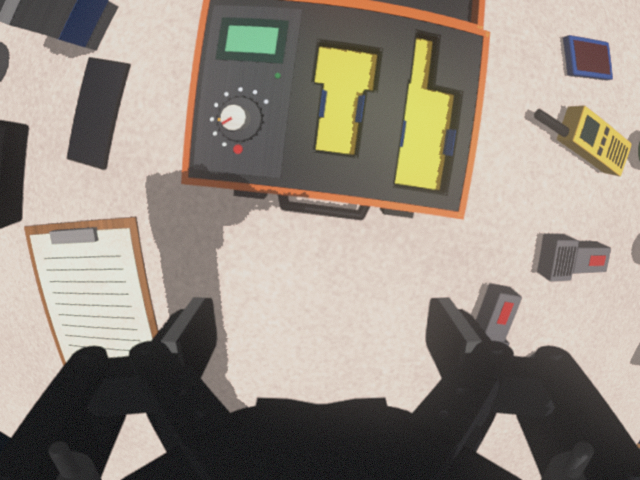

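Wrist view: knob top at (232,117) with its red line pointing left-down, red dot at (237,149). The mic cutout is at (341,94) and the handset cutout at (424,119). Next, the knob centre from both views.

```bash
python3 - <<'E'
from h import *
w=np.load("w2.npz");w={k:w[k] for k in w};t=np.load("top.npz");t={k:t[k] for k in t}
for d,(u,v),r,f in((w,(232,117),22,True),(t,(252,239),9,False)):
    H=hsv(d);m=np.zeros((480,640),bool);m[v-r:v+r,u-r:u+r]=True
    red=((H[...,0]<8)|(H[...,0]>172))&(H[...,1]>100)
    m&=(H[...,2]>145)|(red&(H[...,2]>100))
    b=max(blobs(m,5),key=lambda b:b[1]); hull=cv2.convexHull(cv2.findNonZero(b[2].astype(np.uint8)))
    P=np.array([cast(d,p,102,f)[:2] for p in hull[:,0]],np.float32)
    print(b[0].round(1),b[1],rect(b[2]),"circ",cv2.minEnclosingCircle(P), P.mean(0),P.min(0),P.max(0),cast(d,b[0],102,f).round(1))
go((500,221,180))
E
```

```text
[232.4 117. ] 527 ((232.50003051757812, 117.00001525878906), (24.748737335205078, 26.16295051574707), 45.0) circ ((501.3355712890625, 221.8797607421875), 13.851250648498535) [501.697   219.90959] [489.10742 208.0609 ] [514.0608  235.02187] [501.6 220.9 102. ]
[251.8 238.5] 52 ((252.00001525878906, 238.49998474121094), (7.155416965484619, 7.602630138397217), 63.43495178222656) circ ((500.7547607421875, 220.84225463867188), 11.776331901550293) [500.88498 221.47643] [490.33667 209.10498] [510.6216  231.82959] [500.6 220.9 102. ]
at [434.8 124.8 321.7] rot [-3.1346 -0.0048  0.2679] t 1.87
 shift now-axes cm [ 8.76 -7.45 14.26]  new-axes cm [ 8.83 -7.55 14.17]  rotvec deg [-0.4  -0.28  0.  ]
```

>>> {"api": "move_arm", "payload": {
  "targets": "1 0 0 0 0 0 0;1 0 0 0 0 0 0;1 0 0 0 0 0 0"
}}

```text
clock: 2.12
eef_pos: [433.2, 111.8, 320.9]
tool_rot: [3.141, 0.001, 0.256]
force: [-0.1, -0.3, -0.4]
width: 85.2
gripper_force: 0.0
```

```bash
python3 -c "
from h import *
go((501.2,221,180),0.2)"
```

```text
at [433.2 111.8 320.9] rot [3.1408e+00 1.3000e-03 2.5610e-01] t 2.12
 shift now-axes cm [ 9.36 -8.86 14.07]  new-axes cm [ 8.84 -9.36 14.09]  rotvec deg [0.05 0.07 3.22]
```

>>> {"api": "move_arm", "payload": {
  "targets": "1 2.4 -2.3 1.0 0 0 0;1 2.4 -2.3 2.5 0 0 0;1 2.4 -2.2 3 0 0 0;1 1.6 -1.5 3 0 0 0;1 0.56 -0.56 2.5 0 0 0"
}}

```text
clock: 2.53
eef_pos: [501.9, 222.4, 201.2]
tool_rot: [-3.14, -0.001, 0.257]
force: [-0.3, 0.0, -0.4]
width: 85.6
gripper_force: 0.0
```

>>> {"api": "move_arm", "payload": {
  "targets": "1 0 0 2 0 0 0;1 0 0 1.5 0 0 0;1 0 0 0.5 0 0 0;1 0 0 0 0 0 0;1 0 0 0 0 0 0"
}}

```text
clock: 2.95
eef_pos: [501.0, 220.1, 163.7]
tool_rot: [3.141, -0.001, 0.256]
force: [-0.1, 0.8, -0.1]
width: 85.5
gripper_force: 0.0
```

```bash
python3 - <<'E'
from h import *
from cell import cams
go((501.2,221,81))
d=cams.get_image("wrist");np.savez("w3.npz",**d);cv2.imwrite("pics/w3.png",d["color"][:,:,::-1])
E
```

```text
at [501.  220.1 163.7] rot [ 3.1412e+00 -6.0000e-04  2.5590e-01] t 2.95
 shift now-axes cm [ 0.04 -0.09  8.27]  new-axes cm [ 0.04 -0.08  8.27]  rotvec deg [ 0.02 -0.04 -0.  ]
```

View pics/w3.png

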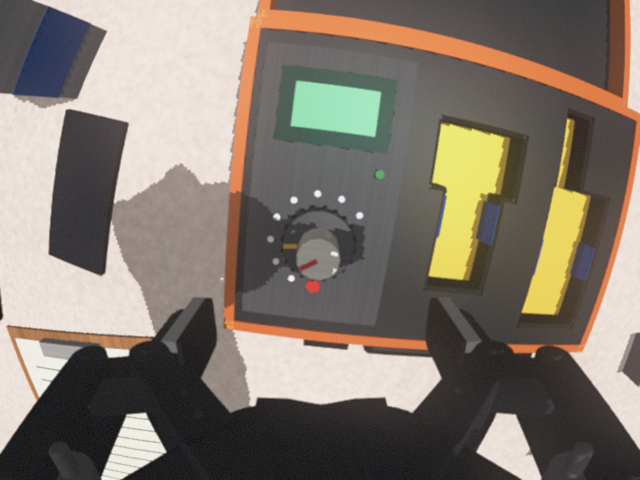

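Knob top at (318,258), centred between the fingers, with the yellow channel mark at (289,246). Descending and closing.

>>> {"api": "move_arm", "payload": {
  "targets": "1 0.04 -0.09 2.5 0 0 0;1 0 0 2.8 0 0 0;1 0 0 2 0 0 0;1 0 0 0.8 0 0 0;1 0 0 0.1 0 0 0"
}}

```text
clock: 3.42
eef_pos: [500.3, 221.7, 80.7]
tool_rot: [3.141, 0.001, 0.257]
force: [-0.8, -0.5, 0.1]
width: 85.7
gripper_force: 0.0
```

>>> {"api": "move_arm", "payload": {
  "targets": "1 0 0 0 0 0 0;-0.3 0 0 0 0 0 0;-0.3 0 0 0 0 0 0;-1 0 0 0 0 0 0;-1 0 0 0 0 0 0"
}}

```text
clock: 3.83
eef_pos: [501.1, 222.3, 81.9]
tool_rot: [-3.141, -0.002, 0.258]
force: [-0.6, 0.8, -0.9]
width: 38.6
gripper_force: 0.0
```

>>> {"api": "move_arm", "payload": {
  "targets": "-1 0 0 0 0 0 0;-1 0 0 0 0 0 0;-1 0 0 0 0 0 0"
}}

```text
clock: 4.08
eef_pos: [500.9, 221.9, 81.9]
tool_rot: [3.141, -0.001, 0.258]
force: [-0.8, -0.7, 5.9]
width: 23.8
gripper_force: 58.6
```

>>> {"api": "move_arm", "payload": {
  "targets": "-1 0 0 0 0 0 -4;-1 0 0 0 0 0 -6;-1 0 0 0 0 0 -6;-1 0 0 0 0 0 -6;-1 0 0 0 0 0 -6"
}}

```text
clock: 4.5
eef_pos: [500.8, 222.3, 81.9]
tool_rot: [3.141, -0.001, 0.751]
force: [-1.8, -0.4, 4.6]
width: 24.1
gripper_force: 58.7
```

>>> {"api": "move_arm", "payload": {
  "targets": "-1 0 0 0 0 0 -6;-1 0 0 0 0 0 -6;-1 0 0 0 0 0 -6;-1 0 0 0 0 0 -6;-1 0 0 0 0 0 -4"
}}

```text
clock: 4.92
eef_pos: [500.5, 222.4, 81.9]
tool_rot: [3.141, -0.0, 1.24]
force: [-1.7, 0.1, 5.6]
width: 24.0
gripper_force: 58.8
```

```bash
python3 -c "
from cell import *
s=read_state();print(s['tool_rot'],s['torque'],s['force'],s['qpos'].round(2),s['tau'].round(2))"
```

```text
[ 3.14129728e+00 -4.54927880e-04  1.23989669e+00] [-0.01253979  0.42787507 -0.25253147] [-1.70811024  0.14810766  5.61151555] [-0.15  0.75 -0.5   1.92  0.59  0.63 -1.36] [ -0.34 -49.03  -5.11 -11.24   0.26  -0.5   -0.31]
```

>>> {"api": "move_arm", "payload": {
  "targets": "-1 0 0 0 0 0 -3;-1 0 0 0 0 0 -3;-1 0 0 0 0 0 -2;-1 0 0 0 0 0 0"
}}

```text
clock: 5.25
eef_pos: [500.7, 223.8, 81.9]
tool_rot: [-3.141, -0.003, 1.373]
force: [-0.9, 2.4, 5.0]
width: 24.2
gripper_force: 60.1
```

```bash
python3 - <<'E'
from h import *
from cell import *
s=read_state();print(s['tool_rot'],s['torque'],s['force'])
d=cams.get_image("wrist");np.savez("w4.npz",**d)
R=ray(d,(0,0),True)
p=proj(d,(501.2,221,102),True).astype(int);print(p)
c=d["color"][max(0,p[1]-60):p[1]+60,p[0]-80:p[0]+80];cv2.imwrite("pics/w4.png",cv2.resize(c,None,fx=4,fy=4)[...,::-1])
E
```

```text
[-3.1414775  -0.00326355  1.37305839] [ 0.66442639  0.4782054  -0.7854368 ] [-0.90159434  2.35200898  4.95268312]
[320 335]
```

View pics/w4.png

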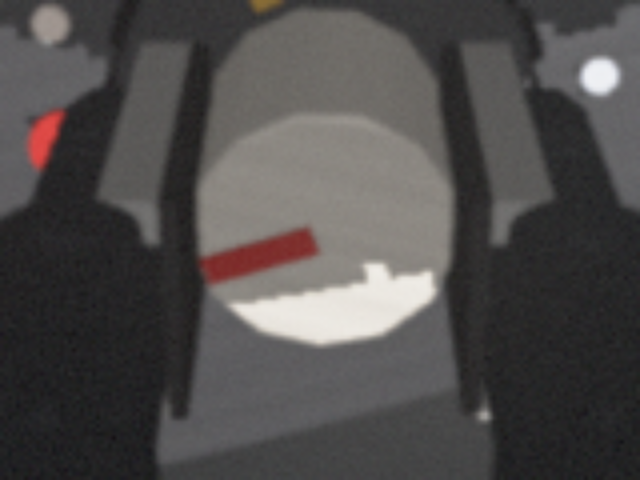

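```bash
python3 - <<'E'
from h import *
d=np.load("w4.npz");d={k:d[k] for k in d}
def w(x,y,z):return cast(d,(240+x/4,275+y/4),z,True)
a=w(204,272,102);b=w(315,240,102);v=a-b;print(a,b,np.arctan2(v[1],v[0])%6.283)
E
```

```text
[489.7160835  219.93431041 102.        ] [500.74417431 221.43352289 102.        ] 3.2765239262369765
```

The crop shows the red line at (204,272)–(315,240), giving a direction of 3.277 rad against 3.27 for off. The wrist torque confirms it's on the stop. Releasing, lifting, and stopping over the cutouts to measure.

>>> {"api": "move_arm", "payload": {
  "targets": "0 0 0 0 0 0 0;0.5 0 0 0 0 0 0;1 0 0 0 0 0 0;1 0 0 -1 0 0 0;1 0 0 -3 0 0 0"
}}

```text
clock: 5.72
eef_pos: [498.2, 220.1, 118.7]
tool_rot: [-3.136, 0.005, 1.375]
force: [1.1, -0.1, 0.1]
width: 82.6
gripper_force: 0.0
```

>>> {"api": "move_arm", "payload": {
  "targets": "1 0 0 -3.5 0 0 0;1 -2 0.9 -3 0 0 0;1 -3.2 1.5 -2 0 0 0;1 -3.6 1.6 -1 0 0 0;1 -3.6 1.6 -1 0 0 0"
}}

```text
clock: 6.13
eef_pos: [531.8, 88.5, 228.3]
tool_rot: [3.139, -0.0, 1.377]
force: [0.7, -0.4, -0.9]
width: 85.3
gripper_force: 0.0
```

>>> {"api": "move_arm", "payload": {
  "targets": "1 -3.4 1.5 -2 0 0 0;1 -2.5 1.2 -2 0 0 0;1 -1.5 0.6 -1 0 0 0;1 0 0 -0.5 0 0 0;1 0 0 0 0 0 0"
}}

```text
clock: 6.55
eef_pos: [549.6, 10.5, 282.2]
tool_rot: [3.14, -0.001, 1.372]
force: [-0.4, 0.9, -0.9]
width: 85.6
gripper_force: 0.0
```

```bash
python3 - <<'E'
from cell import read_state,cams
from h import *
s=read_state();print(s["eef_pos"],s["tool_rot"],s["clock"],np.abs(s["qd"]).max())
d=cams.get_image("wrist"); np.savez("w5.npz",**d); cv2.imwrite("pics/w5.png",d["color"][:,:,::-1])
H=hsv(d);h,S,V=[H[...,i].astype(int) for i in range(3)]
c,_=ray(d,(0,0),True);print("cam",c.round())
yel=(h>22)&(h<34)&(S>130)&(V>70)
for c,a,m in blobs(yel,100):
    for ct in cv2.findContours(m.astype(np.uint8),0,1)[0]:
      P=np.array([cast(d,p,36,True)[:2] for p in ct[:,0]],np.float32); print("yel",c.round(),a,cv2.minAreaRect(P))
E
```

```text
[549.58318408  10.52116234 282.23031373] [ 3.13960452e+00 -5.88295562e-04  1.37248014e+00] 6.55 0.044750787186909745
cam [564.  78. 424.]
yel [329.  87.] 2795 ((581.3614501953125, 126.94609069824219), (57.87042999267578, 63.22673416137695), 7.613948345184326)
yel [296. 198.] 3377 ((565.1038208007812, 23.3156681060791), (176.84902954101562, 55.794403076171875), 7.705447196960449)
yel [412. 381.] 1343 ((625.98974609375, -243.40896606445312), (104.11338806152344, 54.490867614746094), 83.32723236083984)
```

View pics/w5.png

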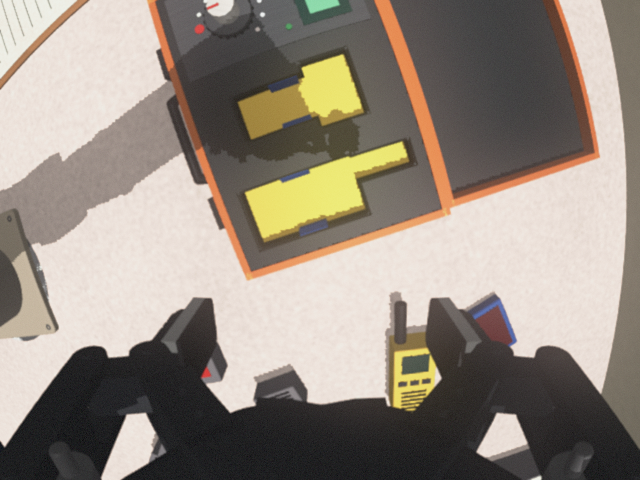

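Wrist view: handset cutout at (300,200), mic cutout at (303,95) partly in the gripper's shadow, handset at (412,370) beside the finger. Next, refining the cutout edges and pads in the case's axes.

```bash
python3 - <<'E'
from h import *
O=np.array([548.4,120.3]);y=np.radians(7.5);A=np.array([[np.cos(y),np.sin(y)],[-np.sin(y),np.cos(y)]])
for n in("w2","w5"):
    d=np.load(n+".npz");d={k:d[k] for k in d};H=hsv(d);h,S,V=[H[...,i].astype(int) for i in range(3)]
    def cf(m,z):
        uv=cv2.findNonZero(m.astype(np.uint8))[:,0];return np.array([A@(cast(d,p,z,True)[:2]-O) for p in uv])
    m=(h>18)&(h<36)&(S>110)&(V>60); 
    P=cf(m,36);P=P[(np.abs(P[:,0])<110)&(np.abs(P[:,1])<150)]
    for nm,(lo,hi),xs in(("hs",(-140,-60),range(-90,100,10)),("mic",(-40,50),range(-65,75,10))):
        Q=P[(P[:,1]>lo)&(P[:,1]<hi)];print(n,nm,"x",np.percentile(Q[:,0],[.3,99.7]).round(1))
        print([(x+5,*np.percentile(q[:,1],[1,99]).round(1)) for x in xs for q in[Q[(Q[:,0]>x)&(Q[:,0]<x+10)]] if len(q)>8])
    b=(h>105)&(h<130)&(S>90)&(V>25)
    for c,a,mm in blobs(b,12):
        q=cf(mm,50); 
        if abs(q.mean(0)[0])<100 and abs(q.mean(0)[1])<150: print(" blue",c.round(),a,q.mean(0).round(1),q.min(0).round(1),q.max(0).round(1))
go((612,-325,250),1.45)
E
```

```text
w2 hs x [-84.4  91.4]
[(-85, np.float64(-128.3), np.float64(-74.3)), (-75, np.float64(-128.8), np.float64(-73.8)), (-65, np.float64(-129.1), np.float64(-73.7)), (-55, np.float64(-128.9), np.float64(-73.9)), (-45, np.float64(-128.9), np.float64(-74.2)), (-35, np.float64(-125.2), np.float64(-77.8)), (-25, np.float64(-125.0), np.float64(-77.7)), (-15, np.float64(-125.0), np.float64(-77.7)), (-5, np.float64(-129.3), np.float64(-74.0)), (5, np.float64(-129.0), np.float64(-73.8)), (15, np.float64(-129.2), np.float64(-73.7)), (25, np.float64(-129.3), np.float64(-73.7)), (35, np.float64(-127.8), np.float64(-74.1)), (45, np.float64(-96.2), np.float64(-75.6)), (55, np.float64(-96.0), np.float64(-75.5)), (65, np.float64(-96.0), np.float64(-75.5)), (75, np.float64(-96.0), np.float64(-75.4)), (85, np.float64(-96.2), np.float64(-75.5)), (95, np.float64(-95.3), np.float64(-76.4))]
w2 mic x [-58.4  62.7]
[(-60, np.float64(-21.5), np.float64(22.5)), (-50, np.float64(-21.8), np.float64(22.4)), (-40, np.float64(-21.8), np.float64(22.4)), (-30, np.float64(-22.0), np.float64(22.6)), (-20, np.float64(-21.
[... 1562 characters left out ...]
.7)), (-20, np.float64(-18.6), np.float64(20.8)), (-10, np.float64(-15.8), np.float64(17.5)), (0, np.float64(-15.9), np.float64(17.6)), (10, np.float64(-20.9), np.float64(22.9)), (20, np.float64(-32.8), np.float64(33.7)), (30, np.float64(-32.4), np.float64(33.4)), (40, np.float64(-32.4), np.float64(33.5)), (50, np.float64(-32.2), np.float64(33.6)), (60, np.float64(-32.1), np.float64(33.2))]
 blue [299. 173.] 21 [-20.8 -70.6] [-27.5 -72.2] [-12.9 -69.8]
 blue [287. 177.] 17 [-34.3 -70.7] [-39.4 -71.8] [-29.4 -69.7]
at [548.8  11.9 281.4] rot [ 3.1412e+00 -8.0000e-04  1.3752e+00] t 6.6
 shift now-axes cm [-31.83  12.74   3.12]  new-axes cm [-32.69  10.33   3.14]  rotvec deg [ 0.03 -0.04 -4.29]
```

Slots in world coordinates: handset (535.2, 18.0), mic (542.4, 119.9), yaw 0.131. Both views agree to within about 1 mm. Moving over the handset.

>>> {"api": "move_arm", "payload": {
  "targets": "1 -3 1.2 0.3 0 0 0;1 -3.7 1.5 0.35 0 0 0;1 -3.7 1.5 0.35 0 0 0;1 -3.7 1.5 0.35 0 0 0;1 -3.7 1.5 0.35 0 0 0"
}}

```text
clock: 7.02
eef_pos: [585.0, -176.6, 263.0]
tool_rot: [-3.14, -0.001, 1.379]
force: [1.6, 0.5, 0.2]
width: 85.4
gripper_force: 0.0
```

>>> {"api": "move_arm", "payload": {
  "targets": "1 -3.7 1.5 0.35 0 0 0;1 -3.7 1.5 0.35 0 0 0;1 -3.6 1.4 0.3 0 0 0;1 -2 0.8 0.2 0 0 0;1 -1 0.35 0.2 0 0 0"
}}

```text
clock: 7.43
eef_pos: [612.1, -327.8, 247.8]
tool_rot: [-3.14, 0.0, 1.373]
force: [0.8, 0.5, -0.5]
width: 85.7
gripper_force: 0.0
```

>>> {"api": "move_arm", "payload": {
  "targets": "1 0 0 0 0 0 -3;1 0 0 0 0 0 -1.3;1 0 0 0 0 0 0"
}}

```text
clock: 7.68
eef_pos: [612.9, -322.2, 249.5]
tool_rot: [-3.141, -0.002, 1.454]
force: [-0.9, 0.6, 0.2]
width: 85.2
gripper_force: 0.0
```

```bash
python3 - <<'E'
from cell import read_state,cams
from h import *
s=read_state();print(s["eef_pos"],s["tool_rot"],s["clock"],s["qpos"].round(2))
d=cams.get_image("wrist"); np.savez("w6.npz",**d); cv2.imwrite("pics/w6.png",d["color"][:,:,::-1])
c,_=ray(d,(0,0),True);print("cam",c.round())
H=hsv(d);h,S,V=[H[...,i].astype(int) for i in range(3)]
for vt in(70,130,170,200):
  yel=(h>22)&(h<34)&(S>110)&(V>vt)
  b=max(blobs(yel,100),key=lambda b:b[1]);ct=max(cv2.findContours(b[2].astype(np.uint8),0,1)[0],key=len)
  for z in(42,0):
    P=np.array([cast(d,p,z,True)[:2] for p in ct[:,0]],np.float32); print(vt,z,b[0].round(),b[1],cv2.minAreaRect(P))
E
```

```text
[ 612.86379573 -322.23524055  249.50986192] [-3.14087652e+00 -2.33199373e-03  1.45432689e+00] 7.6833 [ 0.8   0.76 -0.7   1.35  0.49  1.21 -0.05]
cam [ 622. -255.  391.]
70 42 [321. 172.] 1243 ((620.3298950195312, -283.7812805175781), (28.407875061035156, 53.65447235107422), 82.98499298095703)
70 0 [321. 172.] 1243 ((620.1187744140625, -287.2913818359375), (31.826942443847656, 60.11198425292969), 82.98463439941406)
130 42 [321. 172.] 1242 ((620.3298950195312, -283.7812805175781), (28.407875061035156, 53.65447235107422), 82.98499298095703)
130 0 [321. 172.] 1242 ((620.1187744140625, -287.2913818359375), (31.826942443847656, 60.11198425292969), 82.98463439941406)
170 42 [321. 172.] 1171 ((620.2723999023438, -284.2485656738281), (27.466211318969727, 53.65447235107422), 82.98499298095703)
170 0 [321. 172.] 1171 ((620.0543823242188, -287.81494140625), (30.771942138671875, 60.11198425292969), 82.98463439941406)
200 42 [321. 173.] 958 ((620.2135009765625, -284.7112121582031), (26.521970748901367, 53.656227111816406), 82.99925231933594)
200 0 [321. 173.] 958 ((619.9881591796875, -288.33245849609375), (29.713947296142578, 60.11418151855469), 83.0006332397461)
```

View pics/w6.png

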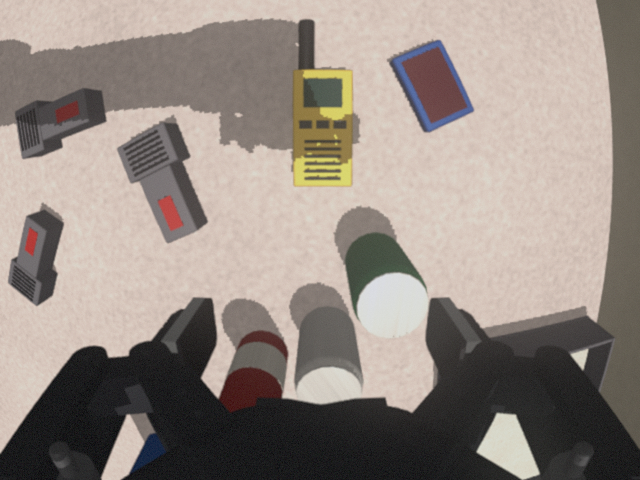

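Handset upright at (323,128), aerial end up, partly in shadow. The cans are at (385,285), (328,330) and (262,360).

```bash
python3 - <<'E'
from h import *
d=np.load("w6.npz");d={k:d[k] for k in d};H=hsv(d);h,S,V=[H[...,i].astype(int) for i in range(3)]
m=((h>15)&(h<36)&(S>120)&(V>60)).astype(np.uint8)
m=cv2.morphologyEx(m,cv2.MORPH_CLOSE,np.ones((25,25),np.uint8))
b=max(blobs(m,500),key=lambda b:b[1]);ct=max(cv2.findContours(b[2].astype(np.uint8),0,1)[0],key=len)
P=np.array([cast(d,p,42,True)[:2] for p in ct[:,0]],np.float32);r=cv2.minAreaRect(P);print(b[0],b[1],r)
c=r[0];go((c[0],c[1],24),np.radians(83))
for k,cc in(("green",(390,305)),("silver",(328,385))): print(k,cast(d,cc,122,True).round())
E
```

```text
[322.34910277 134.79300344] 5517 ((624.6868286132812, -243.07626342773438), (110.17252349853516, 53.80494689941406), 83.58467102050781)
at [ 612.9 -322.5  249.8] rot [-3.1413e+00 -1.8000e-03  1.4532e+00] t 7.73
 shift now-axes cm [ 7.99  0.24 22.6 ]  new-axes cm [ 8.03  0.2  22.58]  rotvec deg [-0.02 -0.1   0.26]
green [ 663. -390.  122.]
silver [ 604. -463.  122.]
```

>>> {"api": "move_arm", "payload": {
  "targets": "1 2 0.06 2 0 0 0;1 2.5 0.08 3 0 0 0;1 2.3 0.07 3 0 0 0;1 1.2 0.03 3.5 0 0 0;1 0 0 3.5 0 0 0"
}}

```text
clock: 8.15
eef_pos: [626.0, -239.4, 100.1]
tool_rot: [3.139, -0.004, 1.457]
force: [1.3, 0.4, 0.2]
width: 85.1
gripper_force: 0.0
```

>>> {"api": "move_arm", "payload": {
  "targets": "1 0 0 3 0 0 0;1 0 0 2.5 0 0 0;1 0 0 1.5 0 0 0;1 0 0 0.5 0 0 0;1 0 0 0 0 0 0"
}}

```text
clock: 8.57
eef_pos: [624.1, -245.5, 24.2]
tool_rot: [-3.14, -0.001, 1.451]
force: [0.4, 0.7, 0.1]
width: 85.4
gripper_force: 0.0
```

```bash
python3 - <<'E'
from h import *
from cell import cams
go((624.7,-243.1,24),1.454)
E
```

```text
at [ 624.1 -245.5   24.2] rot [-3.1403e+00 -7.0000e-04  1.4507e+00] t 8.57
 shift now-axes cm [0.24 0.03 0.02]  new-axes cm [0.24 0.03 0.02]  rotvec deg [-0.08 -0.04 -0.19]
```

>>> {"api": "move_arm", "payload": {
  "targets": "1 0.15 0.03 0 0 0 0;0 0 0 0 0 0 0;-1 0 0 0 0 0 0;-1 0 0 0 0 0 0;-1 0 0 0 0 0 0"
}}

```text
clock: 8.98
eef_pos: [625.7, -245.4, 26.8]
tool_rot: [3.139, 0.001, 1.449]
force: [-1.3, 0.9, 6.8]
width: 54.0
gripper_force: 65.3
```

>>> {"api": "move_arm", "payload": {
  "targets": "-1 0 0 0 0 0 0;-1 0 0 -1 0 0 0;-1 0 0 -2 0 0 0;-1 0 0 -2 0 0 0;-1 0 0 -1 0 0 0"
}}

```text
clock: 9.4
eef_pos: [625.9, -245.3, 87.5]
tool_rot: [3.139, 0.0, 1.45]
force: [0.2, 0.4, -2.6]
width: 54.3
gripper_force: 64.3
```

```bash
python3 - <<'E'
from h import *
from cell import cams
go((535.2,18,160),.131)
d=cams.get_image("wrist");np.savez("w7.npz",**d);cv2.imwrite("pics/w7.png",d["color"][:,:,::-1])
E
```

```text
at [ 625.9 -245.3   87.5] rot [3.1387e+00 3.0000e-04 1.4496e+00] t 9.4
 shift now-axes cm [ 25.04 -12.16  -7.29]  new-axes cm [ -5.55 -27.29  -7.25]  rotvec deg [ 0.15 -0.1  75.55]
```

View pics/w7.png

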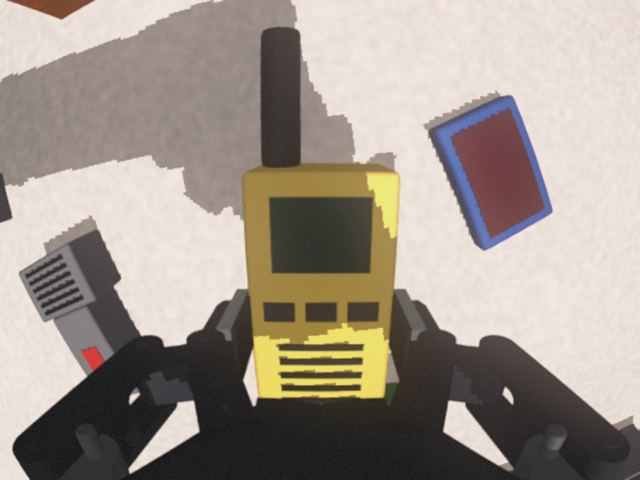

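The handset is held level and the aerial points ahead at (281,95). The top face's front corners are near (244,174) and (400,176). I'll work out its pose in the hand.

```bash
python3 - <<'E'
from h import *
from cell import read_state
s=read_state();R=Ro.from_euler('xyz',s["tool_rot"])
d=np.load("w7.npz");d={k:d[k] for k in d};H=hsv(d);h,S,V=[H[...,i].astype(int) for i in range(3)]
T=lambda u,z:R.inv().apply(cast(d,u,z,True)-s["eef_pos"]).round(1)
m=((h>15)&(h<36)&(S>110)&(V>60));
for r in(170,173,176,185,200,230,260,280): 
    c=np.where(m[r])[0];c=c[(c>200)&(c<440)];print(r,c.min(),c.max(),T((c.min(),r),102.7)[:2],T((c.max(),r),102.7)[:2])
for col in(255,310,350,385):
    r=np.where(m[:230,col])[0];print("col",col,r.min(),V[r.min():r.min()+16,col],T((col,r.min()),102.7)[:2])
print("aerial tip",T((281,28),81),[ (r,np.where((V[r,230:330]<75))[0][[0,-1]]+230) for r in(60,100,140)], T((281,100),81))
E
```

```text
170 251 388 [ 58.1 -23.5] [58.1 23.3]
173 244 396 [ 57.1 -26. ] [57.1 26.2]
176 243 398 [ 56.1 -26.4] [56.1 26.9]
185 243 398 [ 52.9 -26.5] [52.9 27. ]
200 243 398 [ 47.7 -26.7] [47.7 27.2]
230 245 396 [ 36.9 -26.5] [36.9 27. ]
260 247 394 [ 25.7 -26.4] [25.6 26.9]
280 249 393 [ 17.9 -26.2] [17.8 27.1]
col 255 169 [126 126 134 144 151 159 157 157 162 159 163 162 160 159 160 161] [ 58.4 -22.1]
col 310 164 [125 125 124 125 127 125 128 139 150 156 157 155 160 161 161 161] [59.9 -3.3]
col 350 164 [136 133 134 133 134 133 135 144 155 160 161 163 167 168 166 164] [59.9 10.2]
col 385 168 [142 140 143 161 192 219 229 236 238 237 238 238 238 239 238 238] [58.7 22.3]
aerial tip [114.1 -15.4   7.7] [(60, array([262, 296])), (100, array([262, 298])), (140, array([262, 299]))] [ 84.1 -15.3   7.7]
```

>>> {"api": "move_arm", "payload": {
  "targets": "-1 2 -1 -2 0 0 0;-1 3.5 -1.72 -1.2 0 0 0;-1 3.5 -1.72 -1.2 0 0 0;-1 3.5 -1.72 -1.2 0 0 0;-1 3.5 -1.72 -1.2 0 0 0"
}}

```text
clock: 9.87
eef_pos: [564.5, -75.5, 152.8]
tool_rot: [-3.141, 0.0, 1.449]
force: [0.1, 0.0, -2.4]
width: 53.9
gripper_force: 65.0
```

>>> {"api": "move_arm", "payload": {
  "targets": "-1 3.5 -1.72 -1.2 0 0 0;-1 3 -1.5 -1 0 0 0;-1 1.8 -0.9 -0.5 0 0 0;-1 0.73 -0.31 0 0 0 3;-1 0 0 0 0 0 6"
}}

```text
clock: 10.28
eef_pos: [531.8, 21.6, 180.2]
tool_rot: [-3.141, -0.002, 1.295]
force: [-0.8, -0.8, -2.3]
width: 54.2
gripper_force: 64.9
```

>>> {"api": "move_arm", "payload": {
  "targets": "-1 0 0 0 0 0 6.5;-1 0 0 0 0 0 6.5;-1 0 0 0 0 0 6.5;-1 0 0 0 0 0 6.5;-1 0 0 0 0 0 6.5"
}}

```text
clock: 10.7
eef_pos: [532.3, 18.1, 179.4]
tool_rot: [-3.141, 0.001, 0.72]
force: [0.4, -0.1, -3.7]
width: 54.5
gripper_force: 64.9
```

>>> {"api": "move_arm", "payload": {
  "targets": "-1 0 0 0 0 0 6.5;-1 0 0 0 0 0 6.5;-1 0 0 0 0 0 6.5;-1 0 0 0 0 0 6;-1 0 0 0 0 0 5"
}}

```text
clock: 11.12
eef_pos: [532.3, 18.2, 179.4]
tool_rot: [-3.142, 0.001, 0.188]
force: [0.0, -0.1, -3.7]
width: 54.4
gripper_force: 64.9
```

>>> {"api": "move_arm", "payload": {
  "targets": "-1 0 0 0 0 0 3.5;-1 0 0 0 0 0 0;-1 0 0 0 0 0 0"
}}

```text
clock: 11.37
eef_pos: [532.5, 18.3, 179.5]
tool_rot: [3.141, 0.001, 0.134]
force: [0.7, -0.0, -3.8]
width: 54.3
gripper_force: 64.9
```

```bash
python3 - <<'E'
from h import *
go((533.7,18.1,100),.131)
E
```

```text
at [532.5  18.3 179.5] rot [3.1415e+00 6.0000e-04 1.3420e-01] t 11.37
 shift now-axes cm [0.13 0.03 7.95]  new-axes cm [0.12 0.03 7.95]  rotvec deg [0.01 0.04 0.18]
```

>>> {"api": "move_arm", "payload": {
  "targets": "-1 0.12 0.03 1 0 0 0.2;-1 0 0 2.5 0 0 0;-1 0 0 2.5 0 0 0;-1 0 0 1.5 0 0 0;-1 0 0 0.6 0 0 0"
}}

```text
clock: 11.78
eef_pos: [532.1, 17.8, 95.9]
tool_rot: [-3.141, 0.005, 0.13]
force: [-0.3, 0.1, -3.0]
width: 54.3
gripper_force: 64.8
```

>>> {"api": "move_arm", "payload": {
  "targets": "-1 0 0 0.3 0 0 0;-1 0 0 0.3 0 0 0;-1 0 0 0.3 0 0 0;-1 0 0 0.3 0 0 0;-1 0 0 0 0 0 0"
}}

```text
clock: 12.2
eef_pos: [534.3, 18.1, 87.0]
tool_rot: [3.142, -0.001, 0.129]
force: [-0.2, -0.1, -2.2]
width: 54.7
gripper_force: 64.9
```

```bash
python3 - <<'E'
from h import *
go((533.7,18.1,80),.131)
E
```

```text
at [534.3  18.1  87. ] rot [ 3.1415e+00 -6.0000e-04  1.2870e-01] t 12.2
 shift now-axes cm [-0.05 -0.01  0.7 ]  new-axes cm [-0.05 -0.01  0.7 ]  rotvec deg [ 0.   -0.03 -0.13]
```

>>> {"api": "move_arm", "payload": {
  "targets": "-1 0 0 0.3 0 0 0;-1 0 0 0.3 0 0 0;-1 0 0 0 0 0 0"
}}

```text
clock: 12.45
eef_pos: [534.0, 18.3, 80.6]
tool_rot: [-3.141, -0.0, 0.129]
force: [-0.4, -0.8, -3.2]
width: 54.4
gripper_force: 64.9
```

>>> {"api": "move_arm", "payload": {
  "targets": "-1 0 0 0.3 0 0 0;-1 0 0 0.2 0 0 0;-1 0 0 0 0 0 0"
}}

```text
clock: 12.7
eef_pos: [534.2, 18.2, 76.1]
tool_rot: [3.142, -0.001, 0.129]
force: [-1.5, 0.8, 2.1]
width: 54.7
gripper_force: 65.5
```

>>> {"api": "move_arm", "payload": {
  "targets": "-1 0 0 0.3 0 0 0;-1 0 0 0.3 0 0 0;-1 0 0 0.2 0 0 0;-1 0 0 0 0 0 0"
}}

```text
clock: 13.03
eef_pos: [534.2, 18.2, 67.4]
tool_rot: [-3.141, -0.0, 0.129]
force: [0.1, 0.5, -2.4]
width: 54.6
gripper_force: 65.4
```

>>> {"api": "move_arm", "payload": {
  "targets": "-1 0 0 0.3 0 0 0;-1 0 0 0.2 0 0 0;-1 0 0 0 0 0 0"
}}

```text
clock: 13.28
eef_pos: [534.2, 18.2, 62.7]
tool_rot: [3.142, -0.0, 0.129]
force: [-0.3, 1.1, 1.4]
width: 54.4
gripper_force: 65.8
```

>>> {"api": "move_arm", "payload": {
  "targets": "-1 0 0 0.2 0 0 0;-1 0 0 0.2 0 0 0;-1 0 0 0 0 0 0"
}}

```text
clock: 13.53
eef_pos: [534.3, 18.2, 62.6]
tool_rot: [3.14, -0.002, 0.129]
force: [-9.1, -1.3, 39.2]
width: 54.5
gripper_force: 70.0
```

>>> {"api": "move_arm", "payload": {
  "targets": "-1 0 0 -0.3 0 0 0;0.3 0 0 0 0 0 0;1 0 0 0 0 0 0;1 0 0 0 0 0 0;1 0 0 -1 0 0 0"
}}

```text
clock: 13.95
eef_pos: [532.9, 17.8, 70.3]
tool_rot: [-3.142, 0.003, 0.129]
force: [-0.3, 0.9, -1.0]
width: 85.2
gripper_force: 0.0
```

>>> {"api": "move_arm", "payload": {
  "targets": "1 0 0 -2.5 0 0 0;1 0 0 -4 0 0 0;1 0 0 -4 0 0 0;1 -1 0 -4 0 0 0;1 -2.5 0 -2 0 0 0"
}}

```text
clock: 14.37
eef_pos: [504.1, 14.6, 241.7]
tool_rot: [-3.141, -0.011, 0.129]
force: [0.2, -0.7, 0.7]
width: 85.9
gripper_force: 0.0
```

>>> {"api": "move_arm", "payload": {
  "targets": "1 -2.5 0 -0.5 0 0 0;1 -1 0 0 0 0 0;1 0 0 0 0 0 0"
}}

```text
clock: 14.62
eef_pos: [462.5, 8.4, 242.4]
tool_rot: [3.141, 0.001, 0.128]
force: [-0.5, -0.1, -0.8]
width: 85.5
gripper_force: 0.0
```

```bash
python3 - <<'E'
from h import *
from cell import cams
d=cams.get_image("wrist");np.savez("w8.npz",**d);t=cams.get_image("top");np.savez("top2.npz",**t)
c,_=ray(d,(0,0),True);print("cam",c.round())
H=hsv(d);h,S,V=[H[...,i].astype(int) for i in range(3)]
m=((h>15)&(h<36)&(S>120)&(V>60)).astype(np.uint8);print([(b[0].round(),b[1]) for b in blobs(m,100)])
m=cv2.morphologyEx(m,cv2.MORPH_CLOSE,np.ones((15,15),np.uint8))
for b in blobs(m,500):
    ct=max(cv2.findContours(b[2].astype(np.uint8),0,1)[0],key=len)
    for z in(78,):
        P=np.array([cast(d,p,z,True)[:2] for p in ct[:,0]],np.float32);print(b[0].round(),b[1],z,cv2.minAreaRect(P))
red=((h<6)|(h>174))&(S>120)&(V>90)
for c,a,mm in blobs(red,10):
    print("red",c.round(),a,cast(d,c,40,True).round(1),rect(mm)[1:])
go((440,-240,280))
E
```

```text
cam [532.  17. 384.]
[(array([318., 130.]), np.int32(7057)), (array([212., 102.]), np.int32(5755))]
[318. 133.] 8352 78 ((559.966552734375, 21.53498077392578), (157.58273315429688, 56.69609451293945), 7.710975170135498)
[212. 102.] 5790 78 ((547.7452392578125, 109.66104888916016), (107.02948760986328, 55.53274917602539), 7.994807243347168)
red [ 84. 164.] 18 [487.  264.5  40. ] ((11.0431547164917, 1.3251785039901733), 83.6598129272461)
red [109. 187.] 73 [464.5 230.2  40. ] ((9.0, 8.0), 90.0)
red [584. 252.] 242 [ 461.5 -304.1   40. ] ((11.806440353393555, 22.181795120239258), 79.69515228271484)
at [465.4   9.  241.7] rot [-3.1415e+00 -8.0000e-04  1.2840e-01] t 14.72
 shift now-axes cm [-5.7  24.37 -3.83]  new-axes cm [-5.7  24.37 -3.83]  rotvec deg [-0.   -0.05  0.  ]
```

The handset bottomed out at TCP z 62.6, 35.8 mm above the grasp height on the table, which matches the floor at 36. On to the mic.

>>> {"api": "move_arm", "payload": {
  "targets": "1 -0.3 2.2 -0.5 0 0 0;1 -0.48 3.8 -0.3 0 0 0;1 -0.48 3.8 -0.3 0 0 0;1 -0.48 3.8 -0.3 0 0 0;1 -0.48 3.8 -0.3 0 0 0"
}}

```text
clock: 15.13
eef_pos: [466.1, -168.1, 258.1]
tool_rot: [-3.141, 0.0, 0.129]
force: [0.5, -0.3, -0.0]
width: 85.5
gripper_force: 0.0
```

>>> {"api": "move_arm", "payload": {
  "targets": "1 -0.48 3.8 -0.3 0 0 0;1 -0.48 3.8 -0.3 0 0 0;1 -0.48 3.8 -0.3 0 0 0;1 -0.4 3 0 0 0 0;1 -0.25 1.7 0 0 0 0"
}}

```text
clock: 15.55
eef_pos: [465.0, -334.2, 266.4]
tool_rot: [3.14, 0.0, 0.124]
force: [-0.5, -0.6, -0.6]
width: 85.6
gripper_force: 0.0
```

>>> {"api": "move_arm", "payload": {
  "targets": "1 -0.05 0.6 0 0 0 -4;1 0 0 0 0 0 -7;1 0 0 0 0 0 -7;1 0 0 0 0 0 -7;1 0 0 0 0 0 -7"
}}

```text
clock: 15.97
eef_pos: [466.3, -335.2, 266.4]
tool_rot: [-3.14, -0.001, 0.693]
force: [1.0, -0.9, 0.8]
width: 85.5
gripper_force: 0.0
```

>>> {"api": "move_arm", "payload": {
  "targets": "1 0 0 0 0 0 -7;1 0 0 0 0 0 -7;1 0 0 0 0 0 -7;1 0 0 0 0 0 -7;1 0 0 0 0 0 -7"
}}

```text
clock: 16.38
eef_pos: [466.3, -335.2, 266.5]
tool_rot: [-3.141, -0.002, 1.304]
force: [0.4, -0.2, 0.4]
width: 85.5
gripper_force: 0.0
```

>>> {"api": "move_arm", "payload": {
  "targets": "1 0 0 0 0 0 -7;1 0 0 0 0 0 -7;1 0 0 0 0 0 -6;1 0 0 0 0 0 -5;1 0 0 0 0 0 -3"
}}

```text
clock: 16.8
eef_pos: [466.2, -335.2, 266.4]
tool_rot: [3.141, -0.002, 1.79]
force: [0.8, 0.2, 0.7]
width: 85.7
gripper_force: 0.0
```

```bash
python3 - <<'E'
from h import *
from cell import cams,read_state
d=cams.get_image("wrist");np.savez("w9.npz",**d)
print(read_state()["qpos"].round(2))
c,_=ray(d,(0,0),True);print("cam",c.round())
H=hsv(d);h,S,V=[H[...,i].astype(int) for i in range(3)]
red=((h<6)|(h>174))&(S>120)&(V>70)
for c,a,mm in blobs(red,10): print("red",c.round(),a,cast(d,c,40,True).round(1),rect(mm)[1:])
p=proj(d,(455,-280,40),True).astype(int);print("guess px",p)
g=d["color"]
for (u,v) in [(p[0]-120,p[1]),tuple(p)]: print(u,v,g[min(max(v,0),479),u],H[min(max(v,0),479),u])
for k in range(p[1]-100,p[1]+110,14): print(k,' '.join('%3d/%2d'%(V[k,u],S[k,u]//4) for u in range(p[0]-77,p[0]+78,11)))
go((466,-335,262))
E
```

```text
[ 1.03  0.56 -0.71  1.68  0.41  1.06  0.4 ]
cam [ 452. -269.  408.]
red [241.  29.] 430 [ 349.9 -173.7   40. ] ((32.38773727416992, 13.868596076965332), 4.763641834259033)
red [129. 146.] 368 [ 251.2 -311.3   40. ] ((12.742679595947266, 30.006956100463867), 40.23636245727539)
red [321. 176.] 507 [ 461.2 -304.9   40. ] ((33.27348327636719, 15.211792945861816), 87.87889862060547)
red [347. 380.] 923 [ 544.4 -534.3   40. ] ((45.374122619628906, 47.18251037597656), 80.53767395019531)
guess px [320 150]
200 150 [213 200 189] [ 14  29 213]
320 150 [140 131 130] [  3  18 140]
50  64/ 7  63/ 6  62/ 2 124/ 9 122/ 7 122/ 8 125/ 8 126/ 7 123/ 8 126/ 7 210/ 8 210/ 8 213/ 7 208/ 8 208/ 8
64 130/ 8 124/ 7 123/ 7 124/ 8 127/ 7 126/ 8 123/ 7 127/ 7 127/ 7 126/ 8 204/ 8 210/ 8 209/ 7 207/ 8 209/ 9
78 209/ 7 202/ 8 125/ 7 122/ 7 124/ 8 124/ 8 128/ 8 128/ 8 130/ 7 128/ 8 204/ 8 207/ 8 210/ 8 209/ 8 210/ 8
92 210/ 8 201/ 8 197/ 8 199/ 8  95/ 5  86/ 5  85/ 5  83/ 3  85/ 3  89/ 5 206/ 8 207/ 8 202/ 8 211/ 7 213/ 8
106 210/ 7 130/ 7 124/ 7 126/ 8 101/ 8  71/ 4  65/ 5  64/ 5  63/ 5  86/ 3 125/ 7 134/ 7 132/
[... 586 characters left out ...]
 213/ 7 212/ 8 211/ 8 145/ 4 204/36 140/ 3 192/ 8 208/ 8 211/ 8 209/ 8 212/ 8 210/ 8
204 211/ 9 203/ 8 211/ 8 208/ 8 208/ 7 213/ 8 153/ 6 161/ 7 174/ 7 207/ 8 205/ 8 199/ 8 210/ 8 208/ 8 207/ 8
218 205/ 8 209/ 8 211/ 8 203/ 8 209/ 8 205/ 7 209/ 8 208/ 8 208/ 8 203/ 7 213/ 7 202/ 8 206/ 8 208/ 8 213/ 7
232 208/ 8 210/ 7 207/ 8 212/ 8 199/ 7 206/ 8 209/ 8 209/ 8 210/ 8 211/ 9 206/ 8 200/ 8 209/ 8 204/ 8 208/ 8
246 210/ 8 204/ 8 204/ 8 210/ 8 212/ 7 204/ 8 213/ 7 205/ 9 205/ 8 205/ 8 203/ 8 212/ 8 205/ 8 209/ 8 210/ 8
at [ 466.2 -335.3  266.4] rot [ 3.1408e+00 -2.1000e-03  1.7911e+00] t 16.85
 shift now-axes cm [ 0.03 -0.01  0.44]  new-axes cm [ 0.03 -0.01  0.44]  rotvec deg [ 0.04 -0.12 -0.  ]
```

```bash
cat > mic.py <<'E'
from h import *
def micfit(n,r0,r1,z,st,c0=260,c1=390):
    d=np.load(n);d={k:d[k] for k in d};H=cv2.cvtColor(cv2.medianBlur(d["color"],3),cv2.COLOR_RGB2HSV);h,S,V=[H[...,i].astype(int) for i in range(3)]
    m=((S<24)&(V<175))|(((h<8)|(h>172))&(S>100));q=np.zeros_like(m);q[r0:r1,c0:c1]=m[r0:r1,c0:c1]
    q=cv2.morphologyEx(q.astype(np.uint8),cv2.MORPH_CLOSE,np.ones((9,9),np.uint8))
    b=max(blobs(q,200),key=lambda b:b[1]);mm=b[2]
    rows=np.where(mm.any(1))[0];print(b[0].round(),b[1],rows.min(),rows.max())
    R=Ro.from_euler('xyz',st["tool_rot"])
    for r in range(rows.min(),rows.max()+1,8):
        c=np.where(mm[r])[0]; a=[R.inv().apply(cast(d,(u,r),z,True)-st["eef_pos"])[:2].round(1) for u in(c.min(),c.max())];print(r,c.min(),c.max(),*a)
    return d
E
python3 - <<'E'
from mic import *
from cell import read_state
st=read_state();d=micfit("w9.npz",60,220,40,st)
E
```

```text
[320. 140.] 5425 89 204
89 321 345 [117.1   1.7] [117.3  25. ]
97 287 349 [109.5 -31.5] [109.3  28.9]
105 288 350 [101.4 -30.5] [101.3  29.9]
113 288 350 [ 93.4 -30.5] [93.3 29.9]
121 288 350 [ 85.5 -30.6] [85.4 29.9]
129 289 349 [ 77.5 -29.6] [77.4 29. ]
137 301 338 [ 69.4 -17.9] [69.4 18.3]
145 301 339 [ 61.5 -18. ] [61.4 19.3]
153 301 339 [ 53.6 -18. ] [53.5 19.3]
161 301 340 [ 45.6 -18.1] [45.6 20.3]
169 302 340 [ 37.6 -17.2] [37.6 20.4]
177 302 340 [ 29.6 -17.2] [29.6 20.4]
185 302 340 [ 21.6 -17.3] [21.6 20.5]
193 303 340 [ 13.5 -16.4] [13.5 20.6]
201 303 340 [  5.4 -16.5] [ 5.4 20.7]
```

>>> {"api": "move_arm", "payload": {
  "targets": "1 1.2 0.03 2 0 0 0;1 1.8 0.06 3 0 0 0;1 1.3 0 3.6 0 0 0;1 0.7 0 3.6 0 0 -1.85;1 0 0 3.6 0 0 0"
}}

```text
clock: 17.27
eef_pos: [456.0, -283.8, 107.7]
tool_rot: [3.141, -0.002, 1.821]
force: [0.9, 0.5, 0.2]
width: 85.1
gripper_force: 0.0
```

>>> {"api": "move_arm", "payload": {
  "targets": "1 0 0 3.5 0 0 0;1 0 0 2.5 0 0 0;1 0 0 1.2 0 0 0;1 0 0 0.5 0 0 0;1 0 0 0.2 0 0 0"
}}

```text
clock: 17.68
eef_pos: [455.9, -285.5, 30.0]
tool_rot: [-3.142, -0.001, 1.819]
force: [-0.4, 0.1, 0.7]
width: 85.4
gripper_force: 0.0
```

>>> {"api": "move_arm", "payload": {
  "targets": "1 0 0 0 0 0 0;0 0 0 0 0 0 0;-1 0 0 0 0 0 0;-1 0 0 0 0 0 0;-1 0 0 0 0 0 0"
}}

```text
clock: 18.1
eef_pos: [455.6, -286.2, 31.8]
tool_rot: [3.141, 0.001, 1.819]
force: [1.3, 0.8, 36.9]
width: 38.6
gripper_force: 34.1
```

>>> {"api": "move_arm", "payload": {
  "targets": "-1 0 0 0 0 0 0;-1 0 0 0 0 0 0;-1 0 0 0 0 0 0"
}}

```text
clock: 18.35
eef_pos: [455.8, -286.2, 32.1]
tool_rot: [3.141, 0.002, 1.819]
force: [-1.5, 0.8, 6.8]
width: 38.3
gripper_force: 60.0
```

The grip is a little high (z 32). I'll regrip about 5 mm lower.

>>> {"api": "move_arm", "payload": {
  "targets": "0.3 0 0 0 0 0 0;0.3 0 0 0 0 0 0;0.3 0 0 0.3 0 0 0;0.3 0 0 0.1 0 0 0;0.3 0 0 0 0 0 0"
}}

```text
clock: 18.77
eef_pos: [455.0, -285.5, 26.4]
tool_rot: [-3.141, -0.001, 1.819]
force: [-0.5, -0.5, -0.2]
width: 55.4
gripper_force: 0.0
```

>>> {"api": "move_arm", "payload": {
  "targets": "-1 0 0 0 0 0 0;-1 0 0 0 0 0 0;-1 0 0 0 0 0 0;-1 0 0 0 0 0 0"
}}

```text
clock: 19.1
eef_pos: [455.4, -285.5, 27.0]
tool_rot: [3.141, 0.0, 1.819]
force: [-1.4, 0.7, 3.2]
width: 38.7
gripper_force: 61.2
```

```bash
python3 - <<'E'
from mic import *
from cell import cams,read_state
st=read_state();d=cams.get_image("wrist");np.savez("w10.npz",**d)
R=Ro.from_euler('xyz',st["tool_rot"]);T=lambda x,y,z:proj(d,st["eef_pos"]+R.apply([x,y,z]),True).round()
print(st["eef_pos"],st["force"].round(1),st["width"],st["tool_rot"]); zt=st["eef_pos"][2]-40
for p in((66,-31),(66,31),(24,-31),(24,31)): print(p,T(*p,zt))
a=T(66,-31,zt);b=T(24,31,zt)
micfit("w10.npz",int(a[1])-20,int(b[1])+35,40,st,int(a[0])-35,int(b[0])+60)
E
```

```text
[ 455.36082119 -285.51052266   27.00355607] [-1.4  0.7  3.2] 38.74707359043393 [3.14147670e+00 2.61900354e-05 1.81916354e+00]
(66, -31) [229. 146.]
(66, 31) [407. 146.]
(24, -31) [234. 261.]
(24, 31) [401. 261.]
[320. 212.] 23598 141 295
141 276 367 [ 67.3 -14.3] [67.3 16.9]
149 234 405 [ 65.  -29.1] [64.9 30.4]
157 234 405 [ 62.1 -29.2] [62.1 30.5]
165 235 405 [ 59.3 -28.9] [59.3 30.5]
173 235 405 [ 56.5 -29. ] [56.5 30.6]
181 236 404 [ 53.6 -28.7] [53.6 30.4]
189 236 404 [ 50.8 -28.9] [50.8 30.5]
197 236 405 [ 47.9 -29. ] [47.9 31. ]
205 236 404 [ 45.  -29.1] [45.  30.7]
213 237 404 [ 42.1 -28.9] [42.1 30.9]
221 237 403 [ 39.2 -29.1] [39.2 30.7]
229 238 403 [ 36.2 -28.8] [36.2 30.8]
237 238 402 [ 33.2 -29. ] [33.2 30.6]
245 239 402 [ 30.2 -28.8] [30.2 30.8]
253 241 400 [ 27.1 -28.3] [27.1 30.3]
261 268 373 [ 24.1 -18.3] [24.  20.3]
269 269 373 [ 20.9 -18.1] [20.9 20.4]
277 269 371 [ 17.7 -18.2] [17.7 19.8]
285 269 371 [ 14.5 -18.4] [14.5 20. ]
293 256 386 [ 11.1 -23.5] [11.1 25.9]
```

```bash
python3 - <<'E'
from h import *
go((541.7,119.8,185),.131)
E
```

```text
at [ 455.4 -285.5   27. ] rot [3.1414 0.     1.8191] t 19.15
 shift now-axes cm [ 37.17  18.33 -15.8 ]  new-axes cm [ 13.85 -39.06 -15.8 ]  rotvec deg [ 1.000e-02 -1.000e-02  9.672e+01]
```

>>> {"api": "move_arm", "payload": {
  "targets": "-1 0 0 -1 0 0 0;-1 0 0 -3 0 0 0;-1 0.5 0.25 -3.6 0 0 0;-1 2 1 -3.2 0 0 0;-1 3 1.5 -2 0 0 0"
}}

```text
clock: 19.57
eef_pos: [468.5, -228.7, 157.5]
tool_rot: [3.14, 0.003, 1.812]
force: [0.0, -0.2, -2.7]
width: 38.7
gripper_force: 61.5
```

>>> {"api": "move_arm", "payload": {
  "targets": "-1 3.6 1.77 -0.3 0 0 0;-1 3.6 1.77 -0.3 0 0 0;-1 3.6 1.77 -0.3 0 0 0;-1 3.6 1.77 -0.3 0 0 0;-1 3.6 1.77 -0.3 0 0 0"
}}

```text
clock: 19.98
eef_pos: [509.6, -27.8, 170.3]
tool_rot: [-3.141, 0.0, 1.819]
force: [1.1, -0.7, -3.3]
width: 38.1
gripper_force: 61.4
```

>>> {"api": "move_arm", "payload": {
  "targets": "-1 3.6 1.77 -0.3 0 0 0;-1 3.6 1.77 -0.3 0 0 0;-1 3 1.5 -0.4 0 0 0;-1 2 1 -0.3 0 0 0;-1 1 0.5 -0.2 0 0 0"
}}

```text
clock: 20.4
eef_pos: [541.0, 119.4, 185.7]
tool_rot: [3.14, -0.003, 1.824]
force: [-0.6, 0.1, -2.3]
width: 38.4
gripper_force: 61.4
```

>>> {"api": "move_arm", "payload": {
  "targets": "-1 0.47 0.18 0 0 0 4;-1 0 0 0 0 0 7;-1 0 0 0 0 0 7;-1 0 0 0 0 0 7;-1 0 0 0 0 0 7"
}}

```text
clock: 20.82
eef_pos: [541.0, 118.0, 184.7]
tool_rot: [-3.141, 0.002, 1.253]
force: [0.5, 0.1, -2.7]
width: 38.7
gripper_force: 61.5
```

>>> {"api": "move_arm", "payload": {
  "targets": "-1 0 0 0 0 0 7;-1 0 0 0 0 0 7;-1 0 0 0 0 0 7;-1 0 0 0 0 0 7;-1 0 0 0 0 0 7"
}}

```text
clock: 21.23
eef_pos: [540.9, 118.1, 184.7]
tool_rot: [-3.141, 0.002, 0.642]
force: [-0.0, -0.1, -2.4]
width: 38.4
gripper_force: 61.4
```

>>> {"api": "move_arm", "payload": {
  "targets": "-1 0 0 0 0 0 7;-1 0 0 0 0 0 7;-1 0 0 0 0 0 7;-1 0 0 0 0 0 5;-1 0 0 0 0 0 3.7"
}}

```text
clock: 21.65
eef_pos: [540.9, 118.3, 184.8]
tool_rot: [3.141, 0.002, 0.126]
force: [0.5, 0.4, -2.4]
width: 37.8
gripper_force: 61.4
```

>>> {"api": "move_arm", "payload": {
  "targets": "-1 0 0 0 0 0 0;-1 0 0 0 0 0 0"
}}

```text
clock: 21.82
eef_pos: [541.1, 118.7, 184.8]
tool_rot: [3.141, 0.001, 0.132]
force: [-0.6, -0.1, -2.7]
width: 38.2
gripper_force: 61.4
```

```bash
python3 - <<'E'
from h import *
go((541.7,119.8,100),.131)
E
```

```text
at [541.1 118.7 184.8] rot [3.1411e+00 1.0000e-03 1.3220e-01] t 21.82
 shift now-axes cm [ 0.08 -0.1   8.48]  new-axes cm [ 0.07 -0.1   8.48]  rotvec deg [0.03 0.06 0.07]
```

>>> {"api": "move_arm", "payload": {
  "targets": "-1 0.07 -0.1 1.5 0 0 0;-1 0 0 3 0 0 0;-1 0 0 3 0 0 0;-1 0 0 1.5 0 0 0;-1 0 0 0.6 0 0 0"
}}

```text
clock: 22.23
eef_pos: [540.1, 119.7, 86.2]
tool_rot: [3.141, 0.005, 0.132]
force: [0.2, -1.3, -2.1]
width: 38.2
gripper_force: 61.3
```

>>> {"api": "move_arm", "payload": {
  "targets": "-1 0 0 0.2 0 0 0;-1 0 0 0.2 0 0 0;-1 0 0 0.2 0 0 0;-1 0 0 0 0 0 0"
}}

```text
clock: 22.57
eef_pos: [541.9, 120.6, 84.0]
tool_rot: [3.141, -0.0, 0.131]
force: [-4.5, -1.1, 5.3]
width: 38.1
gripper_force: 62.3
```

>>> {"api": "move_arm", "payload": {
  "targets": "-1 0 0 0.2 0 0 0;-1 0 0 0.2 0 0 0;-1 0 0 0.2 0 0 0;-1 0 0 0 0 0 0"
}}

```text
clock: 22.9
eef_pos: [539.5, 120.3, 78.4]
tool_rot: [3.141, 0.004, 0.132]
force: [-10.1, -1.6, 9.8]
width: 38.2
gripper_force: 63.9
```

Being pushed toward -x, so I'll shift 2.5 mm that way and continue.

>>> {"api": "move_arm", "payload": {
  "targets": "-1 -0.15 0 0 0 0 0;-1 -0.1 0 0 0 0 0;-1 0 0 0 0 0 0"
}}

```text
clock: 23.15
eef_pos: [539.5, 120.3, 78.7]
tool_rot: [3.141, -0.001, 0.132]
force: [-5.4, -1.2, 7.0]
width: 38.2
gripper_force: 63.2
```

>>> {"api": "move_arm", "payload": {
  "targets": "-1 0 0 0.2 0 0 0;-1 0 0 0.2 0 0 0;-1 0 0 0 0 0 0"
}}

```text
clock: 23.4
eef_pos: [537.8, 120.1, 74.4]
tool_rot: [3.141, 0.003, 0.132]
force: [-7.7, -1.1, 9.0]
width: 38.3
gripper_force: 64.2
```

>>> {"api": "move_arm", "payload": {
  "targets": "-1 -0.15 0 0 0 0 0;-1 -0.1 0 0 0 0 0;-1 0 0 0 0 0 0"
}}

```text
clock: 23.65
eef_pos: [537.7, 120.1, 74.3]
tool_rot: [3.142, -0.002, 0.132]
force: [-4.2, -1.3, 9.2]
width: 38.4
gripper_force: 64.1
```

```bash
python3 - <<'E'
from h import *
from cell import cams,read_state
st=read_state();d=cams.get_image("wrist");np.savez("w11.npz",**d)
H=hsv(d);h,S,V=[H[...,i].astype(int) for i in range(3)]
print(st["eef_pos"],st["force"].round(1),st["torque"].round(2),st["tool_rot"])
for r in range(130,300,10): print(r,' '.join('%3d'%V[r,u] for u in range(212,430,8)))
print("col320",[(r,int(V[r,320]),int(S[r,320])) for r in range(100,180,4)])
e=dict(np.load("w10.npz"));print("w10 col320",[(r,int(hsv(e)[r,320,2])) for r in range(130,180,4)])
yel=(h>18)&(h<36)&(S>110)&(V>60)
for c,a,m in blobs(yel,30): print(c.round(),a,rect(m))
E
```

```text
[537.67592593 120.14988208  74.30612683] [-4.2 -1.3  9.2] [-0.2   0.55  0.02] [ 3.14156805e+00 -1.94639065e-03  1.31624854e-01]
130  82  84  84  82  77  56  59  59  64  64  64  70  65  69  72  70  66  62  66  68  60  59  57  52  88 114 112 107
140  80  82  83  80  77  82  77  79  80  82  80  79  80  75  80  81  81  80  84  83  82  80  81  81  67 108 108 111
150  77  80  91 129 130 131 131 132 133 136 136 139 136 139 138 139 138 142 141 137 140 142 138 139 136 127 108 108
160  75  81  87 139 135 124  62  61  55  56  59  61  58  59  60  62  62  59  66  66  67  69  83 146 147 127 108 106
170  75  76  66 136 135 139 138 137 135 131  97  90 139 139 141 143 136 103  90 145 144 139 137 145 145 120 105 105
180  73  77  79 135 138 136  55  55  54  58  57  55  56  56  54  54  54  60  60  61  61  59 107 142 142 105 105 103
190  77  78  67 134 135 133 137 135 135 136 134 137 136 138 136 137 139 141 132 139 139 141 140 144 142 100  99 102
200  72  72  71 130 135 138  53  54  54  52  55  53  57  55  59  54  57  56  56  56  58  58 139 140 139  95  96  98
210  69  71  71 133 135 138 132 133 121 119 
[... 1001 characters left out ...]
ol320 [(100, 103, 10), (104, 100, 8), (108, 102, 5), (112, 103, 7), (116, 104, 2), (120, 103, 7), (124, 101, 5), (128, 56, 9), (132, 82, 16), (136, 81, 9), (140, 79, 10), (144, 88, 9), (148, 127, 10), (152, 142, 7), (156, 139, 6), (160, 58, 13), (164, 53, 5), (168, 108, 12), (172, 140, 15), (176, 112, 9)]
w10 col320 [(130, 147), (134, 147), (138, 148), (142, 79), (146, 89), (150, 92), (154, 61), (158, 51), (162, 66), (166, 91), (170, 79), (174, 46), (178, 46)]
[518. 272.] 13553 ((529.253662109375, 234.14364624023438), (124.38371276855469, 291.991943359375), 5.802820205688477)
[484. 390.] 166 ((485.0573425292969, 390.6311340332031), (20.357864379882812, 11.139209747314453), 39.80556869506836)
```

```bash
python3 - <<'E'
from h import *
for n,c in(("w10",320),("w11",300),("w11",340)):
    d=dict(np.load(n+".npz"));V=cv2.cvtColor(d["color"],cv2.COLOR_RGB2GRAY).astype(int)
    print(n,c,' '.join(str(V[r,c-4:c+5].mean().astype(int)) for r in range(126,300,2)))
    for r in(160,182,202,232,252): print(r,' '.join(str(v) for v in V[r-1:r+2,222:270:2].mean(0).astype(int)),'|',' '.join(str(v) for v in V[r-1:r+2,376:424:2].mean(0).astype(int)))
E
```

```text
w10 320 140 138 139 137 138 139 139 123 76 84 87 89 89 88 63 50 50 48 61 85 86 85 79 48 45 45 45 72 84 84 83 60 41 41 41 49 80 82 80 76 37 39 39 40 72 80 81 78 43 38 38 37 66 79 80 79 50 40 37 39 67 80 79 79 72 69 76 79 80 81 81 81 81 82 81 81 82 82 83 82 82 82 83 81 82 81 82
160 144 147 147 146 145 144 107 88 93 94 94 95 92 92 91 91 90 90 59 56 53 55 54 55 | 62 64 64 64 89 97 98 97 99 99 100 101 102 102 98 131 226 228 228 228 226 226 227 228
182 228 228 228 227 226 225 200 90 92 94 91 92 90 92 90 90 90 88 89 87 86 87 85 85 | 87 90 90 92 94 94 93 94 95 95 95 97 99 99 90 181 229 227 226 227 227 230 230 232
202 146 145 144 144 144 145 143 96 88 91 92 91 90 89 89 89 88 87 87 86 86 86 86 86 | 87 89 87 90 89 92 91 90 92 94 92 96 94 93 92 139 147 147 145 145 144 147 147 146
232 145 146 143 143 141 142 142 138 90 86 90 90 88 89 88 89 88 88 87 86 84 84 84 83 | 84 85 85 86 87 88 88 89 89 89 91 91 92 89 127 149 150 148 148 146 145 144 144 143
252 144 143 143 143 143 144 146 147 138 96 87 90 90 87 88 87 86 85 86 85 84 84 85 84 | 84 82 85 88 85 88 87 85 87 87 88 90 90 117 145 147 149 147 146 144
[... 1649 characters left out ...]
106 106 105 105
182 78 76 76 74 98 118 131 132 135 132 131 133 131 130 132 131 89 53 53 53 52 53 53 53 | 56 58 59 58 60 59 101 138 139 140 139 138 139 139 140 140 138 125 109 99 100 100 100 101
202 72 71 72 72 75 102 122 131 130 130 131 129 130 131 131 132 122 69 60 59 62 60 61 61 | 64 62 65 65 60 75 131 137 137 136 136 138 138 136 136 135 124 112 93 93 95 95 95 95
232 46 47 47 49 48 50 86 114 130 129 131 130 129 129 130 129 129 106 54 48 47 48 52 49 | 54 53 54 55 69 126 134 133 132 132 133 132 134 134 132 121 95 85 85 86 85 87 85 86
252 45 43 46 45 47 48 43 64 79 80 79 81 79 79 79 80 81 83 77 61 61 61 61 62 | 91 91 92 94 125 129 130 128 129 130 131 132 131 131 121 89 80 79 80 81 78 81 80 79
```

The wrist images show the mic has pitched about 6° nose-up in the grip: the head's front edge caught on the +x bevel, while the tail is in. I'll release it in the mouth of the cutout and check how it lies.

>>> {"api": "move_arm", "payload": {
  "targets": "-1 0.15 0 -0.1 0 0 0;-1 0.15 0 0 0 0 0;0.2 0 0 0 0 0 0;1 0 0 0 0 0 0;1 0 0 0 0 0 0"
}}

```text
clock: 24.12
eef_pos: [541.7, 120.9, 74.4]
tool_rot: [-3.141, -0.003, 0.131]
force: [-0.8, 1.2, 0.2]
width: 73.2
gripper_force: 0.0
```

>>> {"api": "move_arm", "payload": {
  "targets": "1 0 0 -1 0 0 0;1 0 0 -3 0 0 0;1 0 0 -4 0 0 0;1 -1 0 -3 0 0 0;1 -2 0 -1 0 0 0"
}}

```text
clock: 24.53
eef_pos: [515.5, 117.9, 199.2]
tool_rot: [-3.14, -0.012, 0.13]
force: [0.7, 1.1, -0.4]
width: 85.2
gripper_force: 0.0
```

>>> {"api": "move_arm", "payload": {
  "targets": "1 -2 0 0 0 0 0;1 -1 0 0 0 0 0;1 0 0 0 0 0 0"
}}

```text
clock: 24.78
eef_pos: [478.9, 112.3, 195.1]
tool_rot: [3.141, -0.0, 0.132]
force: [-0.2, 0.5, 0.3]
width: 85.3
gripper_force: 0.0
```

```bash
cat > edges.py <<'E'
from h import *
from cell import cams,read_state
import sys
def snap(n):
    st=read_state();d=cams.get_image("wrist");np.savez(n+".npz",**d);return st,d
def micpix(d,O=np.array([542.4,119.9]),yaw=.131,z=76):
    """red bar and bright grey top, in slot axes at height z"""
    H=hsv(d);h,S,V=[H[...,i].astype(int) for i in range(3)];A=np.array([[np.cos(yaw),np.sin(yaw)],[-np.sin(yaw),np.cos(yaw)]])
    u0=proj(d,(*O,z),True).astype(int)
    red=((h<8)|(h>172))&(S>100)&(V>60)
    for c,a,m in blobs(red,60):
        if np.hypot(*(c-u0))<120: print("red",c.round(1),a,"slot xy",(A@(cast(d,c,z,True)[:2]-O)).round(1),rect(m)[1])
    G=cv2.cvtColor(d["color"],cv2.COLOR_RGB2GRAY)
    f=lambda x,y:proj(d,(*(O+A.T@np.array([x,y])),z),True)
    def prof(pts): return ' '.join(str(int(cv2.getRectSubPix(G,(3,3),tuple(map(float,f(*p)))).mean())) for p in pts)
    for x in(60,36): print("head across x",x,"y -40..40/2:",prof([(x,y) for y in range(-40,41,2)]))
    for x in(10,-35): print("stem across x",x,"y -30..30/2:",prof([(x,y) for y in range(-30,31,2)]))
    for y in(-27,27): print("along y",y,"x 10..80/2",prof([(x,y) for x in range(10,81,2)]))
    for y in(-12,12): print("along y",y,"x -62..-40/2",prof([(x,y) for x in range(-62,-39,2)]))
E
python3 - <<'E'
from edges import *
st,d=snap("w12");print(st["eef_pos"],st["force"].round(1),ray(d,(0,0),True)[0].round());micpix(d)
E
```

```text
[478.91621795 112.32794368 195.0617805 ] [-0.2  0.5  0.3] [548. 121. 336.]
red [320.9 181.5] 1139 slot xy [-24.2   0.1] (48.0, 24.0)
head across x 60 y -40..40/2: 103 103 103 91 127 153 154 153 136 112 127 126 124 124 106 97 99 105 107 119 123 123 122 120 104 97 100 103 108 119 120 120 129 143 144 143 127 85 86 89 90
head across x 36 y -40..40/2: 107 108 109 89 113 145 146 145 127 76 74 75 74 73 73 73 71 71 71 71 72 72 71 71 70 68 68 67 66 67 69 70 110 137 137 136 110 62 71 89 89
stem across x 10 y -30..30/2: 105 104 105 90 60 110 141 142 142 142 142 140 141 141 140 139 139 138 137 137 137 136 136 134 135 109 55 57 70 89 89
stem across x -35 y -30..30/2: 92 91 90 81 58 94 130 132 132 131 130 118 110 111 110 110 109 109 109 120 130 131 130 130 126 87 46 64 77 77 77
along y -27 x 10..80/2 104 105 105 105 84 83 126 118 141 143 144 144 145 145 146 148 147 148 149 150 150 150 151 152 154 153 154 155 153 119 99 99 98 97 97 97
along y 27 x 10..80/2 82 82 84 89 74 78 127 113 133 135 136 136 136 137 138 138 138 140 139 141 141 141 142 142 143 144 144 145 141 107 91 92 91 91 91 91
along y -12 x -62..-40/2 53 53 54 55 71 87 121 129 130 130 131 130
along y 12 x -62..-40/2 72 58 52 57 67 84 120 128 129 129 129 130
```

The mic sits within its play in the cutout (x about -1, y about 0) but nose-up. I'll push the head level with shut fingers, then press over its origin.

>>> {"api": "move_arm", "payload": {
  "targets": "-1 2.5 0 0 0 0 0;-1 3.5 0 1 0 0 0;-1 2.8 0.03 2 0 0 0;-1 1.5 0.03 2.5 0 0 0;-1 0.3 0 2 0 0 0"
}}

```text
clock: 25.25
eef_pos: [590.8, 126.3, 117.5]
tool_rot: [-3.141, -0.005, 0.13]
force: [0.1, 0.1, 0.0]
width: 25.7
gripper_force: 0.0
```

>>> {"api": "move_arm", "payload": {
  "targets": "-1 0 0 1 0 0 0;-1 0 0 0.5 0 0 0;-1 0 0 0.3 0 0 0;-1 0 0 0 0 0 0"
}}

```text
clock: 25.58
eef_pos: [585.8, 126.0, 101.1]
tool_rot: [-3.142, -0.0, 0.131]
force: [0.1, -0.2, 0.5]
width: -0.2
gripper_force: 0.0
```

```bash
python3 - <<'E'
from h import *
go((584,125.4,80),.131)
E
```

```text
at [585.8 126.  101.1] rot [-3.1415e+00 -2.0000e-04  1.3150e-01] t 25.58
 shift now-axes cm [-0.19  0.04  2.11]  new-axes cm [-0.19  0.04  2.11]  rotvec deg [-0.   -0.01  0.03]
```

>>> {"api": "move_arm", "payload": {
  "targets": "-1 -0.1 0 0.5 0 0 0;-1 0 0 0.4 0 0 0;-1 0 0 0.2 0 0 0;-1 0 0 0 0 0 0"
}}

```text
clock: 25.92
eef_pos: [584.0, 125.9, 94.1]
tool_rot: [3.141, -0.0, 0.131]
force: [-10.1, -2.0, 27.7]
width: 0.3
gripper_force: 14.4
```

>>> {"api": "move_arm", "payload": {
  "targets": "-1 0 0 0.2 0 0 0;-1 0 0 0.2 0 0 0;-1 0 0 0 0 0 0"
}}

```text
clock: 26.17
eef_pos: [584.1, 125.9, 93.5]
tool_rot: [3.141, -0.001, 0.131]
force: [-17.6, -4.1, 53.3]
width: 0.3
gripper_force: 27.7
```

No give at 53 N, so backing off. Geometry from the edges: mic about 11° nose-up and about 5 mm too far +x, tail on the floor and nose resting on the front bevel. I'll nudge the head's front face toward -x with the shut fingers.

>>> {"api": "move_arm", "payload": {
  "targets": "-1 0 0 -1 0 0 0;-1 0 0 -2 0 0 0;-1 1.5 0 -0.3 0 0 0;-1 2 0 0 0 0 0;-1 1 0 0 0 0 0"
}}

```text
clock: 26.58
eef_pos: [632.2, 132.1, 120.9]
tool_rot: [-3.141, -0.005, 0.131]
force: [0.4, 0.5, -0.3]
width: -0.2
gripper_force: 0.0
```

>>> {"api": "move_arm", "payload": {
  "targets": "-1 0 0 0.5 0 0 0;-1 0 0 2 0 0 0;-1 0 0 2 0 0 0;-1 0 0 0.8 0 0 0;-1 0 0 0.2 0 0 0"
}}

```text
clock: 27.0
eef_pos: [627.2, 131.2, 61.9]
tool_rot: [3.141, 0.004, 0.131]
force: [0.7, -0.4, 0.1]
width: 0.1
gripper_force: 0.0
```

>>> {"api": "move_arm", "payload": {
  "targets": "-1 0 0 0 0 0 0;-1 0 0 0 0 0 0"
}}

```text
clock: 27.17
eef_pos: [629.8, 131.8, 64.6]
tool_rot: [-3.141, -0.001, 0.131]
force: [-0.6, 0.1, 0.2]
width: 0.1
gripper_force: 0.0
```

```bash
python3 - <<'E'
from h import *
go((542.4+80*.9914,119.9+80*.1305,70),.131)
E
```

```text
at [629.8 131.8  64.6] rot [-3.1414e+00 -1.1000e-03  1.3130e-01] t 27.17
 shift now-axes cm [-0.82  0.04 -0.54]  new-axes cm [-0.82  0.04 -0.54]  rotvec deg [-0.01 -0.07  0.02]
```

>>> {"api": "move_arm", "payload": {
  "targets": "-1 -0.4 0 -0.3 0 0 0;-1 -0.4 0 0 0 0 0;-1 -0.2 0 0 0 0 0;-1 0 0 0 0 0 0"
}}

```text
clock: 27.5
eef_pos: [619.0, 130.3, 67.5]
tool_rot: [3.142, -0.0, 0.131]
force: [0.2, -0.3, -0.3]
width: -0.3
gripper_force: 0.0
```

>>> {"api": "move_arm", "payload": {
  "targets": "-1 -0.2 0 0 0 0 0;-1 -0.2 0 0 0 0 0;-1 0 0 0 0 0 0"
}}

```text
clock: 27.75
eef_pos: [617.3, 130.0, 67.5]
tool_rot: [-3.141, -0.004, 0.131]
force: [3.8, -0.0, -0.6]
width: 0.0
gripper_force: 1.9
```

>>> {"api": "move_arm", "payload": {
  "targets": "-1 -0.2 0 0 0 0 0;-1 -0.1 0 0 0 0 0;-1 0 0 0 0 0 0"
}}

```text
clock: 28.0
eef_pos: [615.4, 129.8, 67.8]
tool_rot: [-3.141, -0.006, 0.131]
force: [5.5, 0.9, -0.2]
width: 0.4
gripper_force: 2.7
```

>>> {"api": "move_arm", "payload": {
  "targets": "-1 -0.2 0 0 0 0 0;-1 -0.1 0 0 0 0 0;-1 0 0 0 0 0 0"
}}

```text
clock: 28.25
eef_pos: [614.2, 129.6, 68.1]
tool_rot: [-3.141, -0.009, 0.131]
force: [8.2, 0.5, -1.4]
width: -0.3
gripper_force: 4.0
```

```bash
python3 - <<'E'
from edges import *
st,d=snap("w13");print(st["eef_pos"],st["force"].round(1))
e=dict(np.load("scene.npz"))
s=cams.get_image("scene");np.savez("scene2.npz",**s);t=cams.get_image("top");np.savez("top3.npz",**t)
E
```

```text
[614.17338149 129.64267773  68.08500004] [ 8.2  0.5 -1.4]
```

>>> {"api": "move_arm", "payload": {
  "targets": "-1 -0.2 0 0 0 0 0;-1 -0.2 0 0 0 0 0;-1 0 0 0 0 0 0"
}}

```text
clock: 28.65
eef_pos: [613.9, 129.7, 69.2]
tool_rot: [-3.14, -0.017, 0.131]
force: [13.5, 0.7, -0.8]
width: -0.2
gripper_force: 6.5
```

>>> {"api": "move_arm", "payload": {
  "targets": "-1 -0.2 0 0 0 0 0;-1 -0.1 0 0 0 0 0;-1 0 0 0 0 0 0"
}}

```text
clock: 28.9
eef_pos: [613.6, 129.8, 70.1]
tool_rot: [-3.139, -0.023, 0.131]
force: [16.7, 1.6, -0.3]
width: 0.4
gripper_force: 8.4
```

>>> {"api": "move_arm", "payload": {
  "targets": "-1 0.8 0 0 0 0 0;-1 1 0 -0.5 0 0 0;-1 0 0 -3 0 0 0;-1 0 0 -4 0 0 0;-1 -2 0 -3 0 0 0"
}}

```text
clock: 29.32
eef_pos: [603.2, 128.3, 173.4]
tool_rot: [-3.141, -0.003, 0.13]
force: [1.2, 1.6, 1.0]
width: 0.0
gripper_force: 0.0
```

>>> {"api": "move_arm", "payload": {
  "targets": "-1 -4 0 -1 0 0 0;-1 -4 0 0 0 0 0;-1 -3 0 0 0 0 0;-1 -1.4 0 0 0 0 0;-1 0 0 0 0 0 0"
}}

```text
clock: 29.73
eef_pos: [472.7, 110.6, 181.8]
tool_rot: [3.14, 0.006, 0.132]
force: [-0.1, 0.4, -0.7]
width: 0.3
gripper_force: 0.0
```

>>> {"api": "move_arm", "payload": {
  "targets": "-1 0 0 0 0 0 0;-1 0 0 0 0 0 0"
}}

```text
clock: 29.9
eef_pos: [478.9, 111.9, 181.9]
tool_rot: [-3.141, -0.001, 0.131]
force: [0.1, -0.8, 0.9]
width: -0.1
gripper_force: 0.0
```

```bash
python3 - <<'E'
from edges import *
st,d=snap("w14");print(st["eef_pos"],st["force"].round(1),ray(d,(0,0),True)[0].round());micpix(d)
E
```

```text
[478.90932525 111.90239323 181.93287405] [ 0.1 -0.8  0.9] [548. 120. 323.]
red [320.5 190.7] 1194 slot xy [-28.9   0. ] (48.0, 25.0)
head across x 60 y -40..40/2: 101 101 101 93 131 143 144 143 143 141 141 141 141 141 141 140 140 140 138 138 138 137 137 138 137 136 136 137 136 135 135 134 135 134 134 133 123 90 89 88 88
head across x 36 y -40..40/2: 108 107 107 90 116 139 138 139 114 66 63 63 63 64 63 63 63 63 62 61 62 62 62 62 61 60 60 58 60 58 60 59 106 132 132 132 106 63 73 89 89
stem across x 10 y -30..30/2: 105 105 105 91 59 109 133 134 134 132 133 132 133 132 132 132 131 131 131 130 130 129 130 129 129 100 50 62 86 90 87
stem across x -35 y -30..30/2: 89 89 90 81 55 87 125 127 128 127 127 117 106 106 107 106 106 106 106 109 125 127 127 125 121 70 47 73 76 76 75
along y -27 x 10..80/2 105 105 104 103 106 133 133 134 135 136 136 138 138 139 140 140 141 141 142 143 143 144 143 145 146 143 98 54 70 97 95 94 94 93 93 92
along y 27 x 10..80/2 89 85 81 62 99 129 129 129 129 130 130 131 131 132 132 133 133 133 134 134 135 135 136 137 137 134 93 54 68 90 89 89 88 88 87 86
along y -12 x -62..-40/2 76 77 78 79 110 125 125 125 127 126 127 127
along y 12 x -62..-40/2 48 48 49 52 108 125 124 124 125 126 126 126
```

The nose has dropped in: there's now a dark gap at the front, and the apparent length is 116, so it's level. Pressing over the origin with shut fingers.

>>> {"api": "move_arm", "payload": {
  "targets": "-1 1.8 0 1 0 0 0;-1 2.4 0 2 0 0 0;-1 1.5 0 2.5 0 0 0;-1 0.4 0.03 1.8 0 0 0;-1 0 0 0.7 0 0 0"
}}

```text
clock: 30.37
eef_pos: [539.0, 119.1, 98.7]
tool_rot: [3.141, 0.003, 0.13]
force: [0.0, 0.2, -0.7]
width: -0.1
gripper_force: 0.0
```

>>> {"api": "move_arm", "payload": {
  "targets": "-1 0 0 0.4 0 0 0;-1 0 0 0.3 0 0 0;-1 0 0 0.2 0 0 0;-1 0 0 0 0 0 0"
}}

```text
clock: 30.7
eef_pos: [538.3, 119.4, 93.4]
tool_rot: [-3.142, -0.001, 0.131]
force: [-0.6, -0.1, 0.6]
width: -0.5
gripper_force: 0.0
```

>>> {"api": "move_arm", "payload": {
  "targets": "-1 0 0 0.2 0 0 0;-1 0 0 0.2 0 0 0;-1 0 0 0 0 0 0"
}}

```text
clock: 30.95
eef_pos: [538.3, 119.3, 89.1]
tool_rot: [3.142, -0.0, 0.131]
force: [-0.9, 0.2, -0.5]
width: 0.0
gripper_force: 0.0
```

>>> {"api": "move_arm", "payload": {
  "targets": "-1 0 0 0.2 0 0 0;-1 0 0 0.2 0 0 0;-1 0 0 0 0 0 0"
}}

```text
clock: 31.2
eef_pos: [539.1, 119.5, 85.0]
tool_rot: [-3.141, -0.002, 0.131]
force: [1.4, -0.3, 0.9]
width: 0.3
gripper_force: 0.6
```

>>> {"api": "move_arm", "payload": {
  "targets": "-1 0 0 0.2 0 0 0;-1 0 0 0.1 0 0 0;-1 0 0 0 0 0 0"
}}

```text
clock: 31.45
eef_pos: [538.7, 119.5, 81.8]
tool_rot: [-3.141, -0.001, 0.131]
force: [0.6, 0.8, 2.5]
width: 0.2
gripper_force: 0.9
```

>>> {"api": "move_arm", "payload": {
  "targets": "-1 0 0 0.2 0 0 0;-1 0 0 0.1 0 0 0;-1 0 0 0 0 0 0"
}}

```text
clock: 31.7
eef_pos: [538.3, 119.4, 78.6]
tool_rot: [-3.142, -0.0, 0.131]
force: [1.4, 0.2, 1.2]
width: -0.4
gripper_force: 0.9
```

>>> {"api": "move_arm", "payload": {
  "targets": "-1 0 0 0.2 0 0 0;-1 0 0 0.1 0 0 0;-1 0 0 0 0 0 0"
}}

```text
clock: 31.95
eef_pos: [538.6, 119.4, 76.1]
tool_rot: [-3.142, -0.001, 0.131]
force: [1.1, 0.7, 5.5]
width: -0.0
gripper_force: 2.8
```

>>> {"api": "move_arm", "payload": {
  "targets": "-1 0 0 0.15 0 0 0;-1 0 0 0.05 0 0 0;-1 0 0 0 0 0 0"
}}

```text
clock: 32.2
eef_pos: [538.6, 119.4, 76.0]
tool_rot: [3.141, -0.001, 0.131]
force: [-2.7, -0.8, 21.6]
width: 0.1
gripper_force: 11.2
```

The mic bottoms at z 76.0, exactly 16 proud. Checking the head end the same way, then the handset, which should stop at 78.

>>> {"api": "move_arm", "payload": {
  "targets": "-1 0 0 -0.8 0 0 0;-1 1.5 0 -0.5 0 0 0;-1 1.8 0 0 0 0 0;-1 0.7 0 0.3 0 0 0;-1 0 0 0.3 0 0 0"
}}

```text
clock: 32.62
eef_pos: [578.6, 124.5, 80.1]
tool_rot: [-3.142, -0.0, 0.131]
force: [0.4, 0.4, 0.0]
width: -0.2
gripper_force: 0.0
```

>>> {"api": "move_arm", "payload": {
  "targets": "-1 0 0 0.3 0 0 0;-1 0 0 0.2 0 0 0;-1 0 0 0.2 0 0 0;-1 0 0 0.05 0 0 0;-1 0 0 0 0 0 0"
}}

```text
clock: 33.03
eef_pos: [576.1, 124.2, 76.0]
tool_rot: [3.141, 0.002, 0.131]
force: [-6.5, -1.9, 26.9]
width: 0.2
gripper_force: 13.6
```

>>> {"api": "move_arm", "payload": {
  "targets": "-1 0 0 -1.5 0 0 0;-1 0 0 -2 0 0 0;-1 -1 2 -0.3 0 0 0;-1 -1.8 3.3 0 0 0 0;-1 -1.6 3 0 0 0 0"
}}

```text
clock: 33.45
eef_pos: [542.9, 36.1, 111.0]
tool_rot: [3.142, 0.002, 0.134]
force: [-0.3, -0.1, -0.8]
width: -0.1
gripper_force: 0.0
```

>>> {"api": "move_arm", "payload": {
  "targets": "-1 -0.8 1.3 0 0 0 0;-1 -0.2 0.4 0.3 0 0 0;-1 0 0 1 0 0 0;-1 0 0 1 0 0 0;-1 0 0 0.4 0 0 0"
}}

```text
clock: 33.87
eef_pos: [536.7, 20.4, 82.3]
tool_rot: [-3.14, 0.002, 0.134]
force: [-0.0, -0.3, -0.9]
width: 0.2
gripper_force: 0.0
```

>>> {"api": "move_arm", "payload": {
  "targets": "-1 0 0 0.2 0 0 0;-1 0 0 0.2 0 0 0;-1 0 0 0 0 0 0"
}}

```text
clock: 34.12
eef_pos: [537.4, 19.4, 79.7]
tool_rot: [-3.141, 0.001, 0.133]
force: [-0.2, 0.2, 0.4]
width: -0.2
gripper_force: 0.0
```

>>> {"api": "move_arm", "payload": {
  "targets": "-1 0 0 0.15 0 0 0;-1 0 0 0.1 0 0 0;-1 0 0 0.1 0 0 0;-1 0 0 0 0 0 0"
}}

```text
clock: 34.45
eef_pos: [537.8, 18.7, 78.1]
tool_rot: [-3.142, -0.001, 0.131]
force: [-1.2, 0.7, 9.6]
width: 0.3
gripper_force: 4.7
```

>>> {"api": "move_arm", "payload": {
  "targets": "-1 0 0 0.15 0 0 0;-1 0 0 0 0 0 0"
}}

```text
clock: 34.62
eef_pos: [537.8, 18.7, 78.0]
tool_rot: [3.141, -0.002, 0.131]
force: [-5.3, 0.7, 22.3]
width: 0.0
gripper_force: 11.4
```

>>> {"api": "move_arm", "payload": {
  "targets": "-1 0 0 -1.5 0 0 0;-1 0 0 -3.5 0 0 0;-1 -1 0 -4 0 0 0;-1 -3 0 -2.5 0 0 0;-1 -3 -1.5 -1 0 0 0"
}}

```text
clock: 35.03
eef_pos: [468.7, 21.9, 203.8]
tool_rot: [3.14, -0.008, 0.127]
force: [-0.5, 0.5, 0.0]
width: 0.1
gripper_force: 0.0
```

>>> {"api": "move_arm", "payload": {
  "targets": "-1 -1.5 -2.5 -0.5 0 0 0;1 -0.5 -2 0 0 0 0;1 0 -0.5 0 0 0 0;1 0 0 0 0 0 0"
}}

```text
clock: 35.37
eef_pos: [439.9, 72.5, 206.0]
tool_rot: [-3.141, -0.002, 0.135]
force: [-0.3, -0.2, 0.3]
width: 35.5
gripper_force: 0.0
```

```bash
python3 - <<'E'
from edges import *
st,d=snap("w15");t2=cams.get_image("top");t1=dict(np.load("top.npz"))
print(st["eef_pos"],st["clock"],st["force"].round(1))
K=np.array([501.2,221])
def marks(d,n):
    H=hsv(d);h,S,V=[H[...,i].astype(int) for i in range(3)]
    for nm,m,z in(("red line",((h<8)|(h>172))&(S>90)&(V>50),102),("yellow mark",(h>12)&(h<32)&(S>90)&(V>50),74)):
        for c,a,mm in blobs(m,4):
            p=cast(d,c,z,True)[:2]-K
            if np.hypot(*p)<30: print(n,nm,a,c.round(),"r",np.hypot(*p).round(1),"ang",np.arctan2(p[1],p[0])%6.283)
marks(dict(np.load("w2.npz")),"before");marks(d,"after"); marks(dict(np.load("w3.npz")),"w3"); marks(dict(np.load("w14.npz")),"w14")
D=cv2.absdiff(t1["color"],t2["color"]).max(2)>60
D=cv2.morphologyEx(D.astype(np.uint8),cv2.MORPH_OPEN,np.ones((3,3),np.uint8))
for c,a,m in blobs(D,25): print("changed",c.round(),a,cv2.boundingRect(m.astype(np.uint8)))
E
```

```text
[439.89966575  72.5103511  205.95053638] 35.3667 [-0.3 -0.2  0.3]
before red line 26 [226. 120.] r 6.5 ang 2.2385244014905226
before yellow mark 8 [218. 119.] r 22.2 ang 1.7966564392348485
after red line 49 [127. 142.] r 6.2 ang 3.3116450391645134
w3 red line 85 [307. 265.] r 6.6 ang 2.193240493306232
w3 red line 161 [312. 286.] r 15.8 ang 3.188093853302888
w3 yellow mark 71 [290. 246.] r 18.7 ang 1.7858218154105332
w14 red line 64 [157. 207.] r 6.1 ang 3.29960938469277
w14 red line 136 [182. 231.] r 27.7 ang 3.901900077805233
changed [405. 202.] 1001 (370, 190, 60, 24)
changed [314. 201.] 88 (310, 193, 8, 16)
changed [297. 207.] 41 (293, 203, 9, 9)
changed [326. 209.] 30 (321, 208, 10, 3)
changed [322. 216.] 98 (316, 212, 13, 9)
changed [289. 229.] 335 (283, 214, 14, 31)
changed [278. 228.] 27 (276, 224, 5, 8)
changed [275. 234.] 55 (271, 226, 8, 16)
changed [321. 239.] 210 (316, 227, 14, 22)
changed [416. 257.] 549 (398, 246, 45, 27)
changed [281. 331.] 7670 (234, 261, 130, 189)
changed [319. 298.] 28 (316, 295, 6, 6)
changed [359. 340.] 27 (357, 336, 5, 9)
changed [490. 421.] 21400 (365, 344, 275, 136)
changed [638. 354.] 64 (636, 345, 4, 22)
changed [368. 373.] 93 (364, 360, 9, 25)
changed [378. 378.] 56 (375, 372, 9, 11)
changed [335. 400.] 145 (324, 396, 25, 10)
changed [329. 422.] 42 (323, 419, 12, 6)
changed [331. 427.] 33 (327, 425, 9, 6)
changed [323. 477.] 70 (316, 473, 15, 7)
changed [622. 476.] 42 (616, 473, 12, 7)
```

```bash
python3 - <<'E'
from h import *
K=np.array([501.2,221])
d=dict(np.load("w4.npz"));p=cast(d,(240+266/4,275+2/4),74,True)[:2]-K;print(np.hypot(*p),np.arctan2(p[1],p[0]))
for n in("top","top2","top3"):
    t=dict(np.load(n+".npz"));H=hsv(t);u=proj(t,(*(K+22*np.array([np.cos(1.79),np.sin(1.79)])),74)).round().astype(int);print(n,u,[H[u[1]+j,u[0]+i].tolist() for j in(-1,0,1) for i in(-1,0,1)])
E
```

```text
14.796828439214043 1.7835795531583636
top [246 242] [[20, 33, 47], [19, 99, 98], [21, 75, 65], [25, 35, 44], [20, 136, 118], [20, 133, 71], [15, 9, 56], [19, 100, 99], [21, 61, 67]]
top2 [246 242] [[6, 28, 45], [19, 94, 100], [20, 86, 62], [26, 36, 50], [21, 145, 121], [20, 129, 77], [0, 18, 58], [19, 115, 93], [19, 57, 72]]
top3 [246 242] [[10, 21, 36], [20, 82, 62], [18, 78, 65], [0, 12, 43], [21, 129, 71], [21, 154, 71], [90, 6, 40], [22, 107, 55], [14, 82, 59]]
```

The ring mark hasn't moved. The knob is off, both items are seated, and the changes in the top view are only the handset, the mic, the case contents, and the arm and its shadow. Handing in.

```bash
python3 -c "
from cell import order
print(order.finish_job())"
```

```text
the job is handed in; nothing more can be done
None
```

The job is handed in at about 35 s of the 72 s: the volume knob is off at its stop with the channel ring unmoved, and the handset and the farthest mic are both pressed home (tops at 78 and 76 mm). The mic first caught nose-up and took one push with the shut fingertips that reached 53 N on the wrist (the limits are 120 N at the wrist, and 40 N for the arm or gripper body), then I nudged it into line; the bystanders did not change in the top camera.

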